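Open the colour jar and set out the dropper and colour cups

TASK

Get the marbling place ready for the next colour: unscrew the lid from the colour jar in its wooden caddy without forcing the thread and lay it flat on the cork coaster, then stand the glass dropper in the open jar, tip down, and set every small glass cup upright on the steel tray, none stacked. The cups and the dropper are thin glass: grip them lightly and set them down softly, and leave the other things on the bench where they are.

Things in the scene. Friction and masses are not known exactly. Their poses are not given: they have to be found in the camera images.
- jar: Clear glass jar, 73 mm across, 94 mm high, fixed in a 94 mm square wooden caddy (walls 38 mm high) screwed to the bench. Origin on the jar's axis at bench level, z up. Its threaded neck is upright; inner floor 5 mm above the bench, the inside 65 mm wide below the shoulder. Jar and lid must not be strained against each other by more than 60 N.
- jar_mouth (a point): Centre of the jar's rim, 94 mm above the bench; the mouth is 43 mm across outside (50 over the thread), 35 mm inside, closed by the lid at the start. Ordinary right-hand thread of 6.5 mm pitch below it.
- lid: White ribbed screw lid, 60 mm across, 30 mm high, 50 g, open below. Origin at the centre of its lower edge, z up through its top. Screwed home at the start, origin 69 mm above the bench. Counter-clockwise seen from above it rises 6.5 mm a turn, turning easily with about 1 mm of play; after two full turns the threads are free. Lifted sooner, it catches. Let go, it stays where it is.
- lid_top (a point): Centre of the lid's flat top, 30 mm above its origin. Follow its rise while turning. Once freed (13 mm above home) it must go up 15 mm more to clear the neck.
- coaster: Round cork coaster fixed to the bench, 110 mm across, 6 mm thick; origin at the centre of its underside.
- dropper: Glass dropper, upright in its stand at the start: tube 8 mm across, black rubber bulb 16 mm across from 106 to 150 mm above the tip. 18 g. Origin at the tip (lower end), z along it to the bulb. It may lean about 3 degrees in the stand. It breaks if the two fingers together bear on it with more than 90 N (45 N each).
- stand: Fixed wooden block 62 x 62 x 46 mm with one upright hole 11 mm across and 36 mm deep in the middle of its top, in which the dropper stands. Origin at the centre of its underside.
- tray: Shallow stainless tray fixed to the bench, 100 mm (its x) by 310 mm (its y), rim 12 mm high, inner floor 94 x 304 mm at 3 mm above the bench. Origin at the centre of its underside. Takes five cups in a row along its y.
- cup1: Small glass cup, a straight cylinder 42 mm across, 46 mm high, about 80 g; origin at the centre of its underside, z up. It breaks if the two fingers together bear on it with more than 90 N (45 N each), if it is let go with its foot more than 30 mm above the bench, or if it is banged on the tray with more than 60 N. Three to five of the five cups are there.
- cup2: Small glass cup, a straight cylinder 42 mm across, 46 mm high, about 80 g; origin at the centre of its underside, z up. It breaks if the two fingers together bear on it with more than 90 N (45 N each), if it is let go with its foot more than 30 mm above the bench, or if it is banged on the tray with more than 60 N. Three to five of the five cups are there.
- cup3: Small glass cup, a straight cylinder 42 mm across, 46 mm high, about 80 g; origin at the centre of its underside, z up. It breaks if the two fingers together bear on it with more than 90 N (45 N each), if it is let go with its foot more than 30 mm above the bench, or if it is banged on the tray with more than 60 N. Three to five of the five cups are there.
- cup4: Small glass cup, a straight cylinder 42 mm across, 46 mm high, about 80 g; origin at the centre of its underside, z up. It breaks if the two fingers together bear on it with more than 90 N (45 N each), if it is let go with its foot more than 30 mm above the bench, or if it is banged on the tray with more than 60 N. Three to five of the five cups are there.
- cup5: Small glass cup, a straight cylinder 42 mm across, 46 mm high, about 80 g; origin at the centre of its underside, z up. It breaks if the two fingers together bear on it with more than 90 N (45 N each), if it is let go with its foot more than 30 mm above the bench, or if it is banged on the tray with more than 60 N. Three to five of the five cups are there.
- pot_a: Bystander: closed colour pot, 54 mm across, 52 mm high, loose; leave alone. Origin at the centre of its underside.
- pot_b: Bystander: closed colour pot, 50 mm across, 48 mm high, loose; leave alone. Origin at the centre of its underside.
- saucer: Bystander: white saucer, 100 mm across, 13 mm high, loose; leave alone. Origin at the centre of its underside.
- brush: Bystander: brush 200 mm long lying on the bench, loose; leave alone.
- comb: Bystander: wooden marbling comb, a bar 30 x 240 x 12 mm with 45 mm wire teeth to one side, lying loose on the bench between jar and trough; leave alone. Origin at the centre of the bar's underside.
There are look-alikes about, which are no part of the job. Leave any red look-alike of the cup5 alone.

How it is judged:
By the outcome, as a careful person would: the job done as asked, in the order asked, and still so for the second after the job is handed in, with the robot touching nothing.
Of cup1, cup2, cup3, cup4, cup5 only 3 to 5 are there at a start; the rules pass over those that are not, and their reading is None.
At some moment in a run one of cup1, cup2, cup3, cup4, cup5 may be knocked a few centimetres aside while the robot is not near it.
It also fails if it takes over 210 s, if anything falls off the work surface, if the arm or the gripper's body presses on something with over 40 N, if the wrist force passes 120 N, or if a joint passes its speed limit or range.

ROBOT

A 6-joint arm with a two-finger parallel gripper is mounted at the origin on the work surface. World frame = base frame: x ahead of the robot, y to its left, z up, the work surface at z = 0. Lengths are in m, angles in rad, forces in N, time in s.
With the tool pointing down it reaches from about 0.275 to 0.825 m from the base axis. Payload 5.2 kg.
Tool frame: the origin (TCP) lies midway between the tips of the shut fingers; the grasp point (between the pads) lies 19 mm behind it; z points along the fingers, y is the line along which they close (so a half turn about z gives the same grasp; the last joint's range is limited). The gripper opens to 93 mm and grips with 3 to 60 N. Pads are 15 mm wide; open, the fingers measure 128 mm over their backs; the gripper's body (75 mm by 188 mm) begins 65 mm behind the grasp point.
Start: joints at [-1.402, 0.259, 1.535, -0, 1.348, -0.203], TCP at [0.2, -0.512, 0.219] pointing down, gripper open.
Joint ranges: [-3.14, 3.14], [-0.91, 2.08], [0.19, 2.58], [-1.22, 4.36], [0.22, 2.71], [-3.12, 3.12]. Speed limits (rad/s): [2.57, 2.57, 3.14, 3.14, 3.14, 3.14].

INTERFACE

Orientations are given as a 3x3 rotation matrix whose columns are the frame's x, y, z axes.
In Python, from bench import robot, grab_frame, silhouettes gives the robot as it stands.
- The arm moves only by the tool apply_moves, never from a script. Its arguments are lists of equal length, an entry for each row: "dp": the shift along the world's x, y, z as a fraction of full scale, a list of three; "angular": the turn, a rotation vector about the world's x, y, z as a fraction of full scale, a list of three; "fingers": the opening, from -1 (shut) to 1 (fully open). In form: {"dp": [[tx, ty, tz], ...], "angular": [[ax, ay, az], ...], "fingers": [fingers, ...]}. A call has 1 to 10 rows; each row shifts and turns the commanded pose from where the row before left it; what a row does not reach is not made up. Full scale, the value 1, is 0.05 m for a shift and 0.08 rad for a turn. A row lasts 1/8 s, in which the tool goes at most 62.5 mm and 10.7 degrees, less where a joint would pass 70% of its speed; a pose out of reach is approached as far as the arm can. A call with a number of a shift or a turn outside -1 to 1 is refused whole. A call with a gripper value outside its range is refused whole. The fingers move at their own pace and stop on an object; "force" is the grip in N (left out, the last holds). Time passes only in rows, so rows that do not move let the fingers close. It gives the time, the measured TCP pose, the force, the opening and the grip force at its end, in the units of the state.
- robot.observe(): the state, without advancing time (a new reading comes with each control period).
- grab_frame(name): name is "scene" or "top" or "wrist"; returns a dict with "color" (420x560x3 uint8, red, green, blue), "fx", "fy", "cx", "cy" (pixels), "R" (3x3) and "t" (3): a world point X has camera coordinates R X + t. Camera axes: x right, y down, z forward; pixel columns grow to the right and rows downward; lengths in m; the calibration is good to about 2 mm. A picture is of the moment at which its call begins. There is no depth.
- robot.close_job(): hands the job in; it is judged then, once.
Trained networks look in a picture, given as the dict that the camera call returned (one of the last four; its "shot" number tells which), for a name from the list of things; names that differ only in an ending like _2 or _b are one class to them, and where a whole thing is asked for, a point or a joint stands for the part that bears it (a point fixed in the world has none). Each returns a list of dicts, best first, with "conf" (0 to 1); they miss things now and then, are a little off and sometimes report something else, mostly with a low value. They report only what shows in the picture. A call takes as long as a camera call. They do not tell look-alikes from the thing itself.
- silhouettes(picture, name): "pixels" (420x560 bool, what is visible of it) and "box" ([left, top, right, bottom] in pixels, round what is visible of it).
The state is a dict: "time": time; "qpos": joint angles; "qd": joint speeds; "tau": joint torques, N m; "eef_pos": TCP position; "eef_rot": TCP orientation; "ft_force": force on the tool from outside, world axes, zero at the start; "wrist_torque": the same for the moment, N m; "finger_gap": opening from 0.0 (shut) to 1.0 (fully open); "gripper_force": force on a finger pad.
Only numpy, scipy, OpenCV 4.12 (cv2) and the standard library are available. Lean on these libraries where they do the work, as an engineer would, in place of code of your own. Each camera call takes 0.05 s, during which the arm holds its last target. There are 200 camera calls.

## Working session

There is one attempt and no reset: what is moved stays moved. The work goes in short steps, Python scripts to look and compute and a tool call to move; the robot and the scene stay as the last step left them, time stands still between calls to the robot, and variables do not carry over. Pictures are saved under pics/ and viewed, at most 14 in all, crops included, and the job is handed in when it is done.

Besides the shell and the picture viewer there is one more tool, called after "Emit:" in YAML: its name, and indented under it one key for each argument. apply_moves: Moves the arm, as the interface text tells. Shift numbers are shares of 0.05 m and turn numbers shares of 0.08 rad, none past 1 either way. Its arguments: {"type":"object","properties":{"dp":{"type":"array","items":{"type":"array","items":{"type":"number","minimum":-1,"maximum":1}}},"angular":{"type":"array","items":{"type":"array","items":{"type":"number","minimum":-1,"maximum":1}}},"fingers":{"type":"array","items":{"type":"number"}},"force":{"type":"number"}},"required":["dp","angular","fingers"]}

```bash
ls; mkdir -p pics; cat > h.py <<'E'
import numpy as np, cv2
from bench import robot, grab_frame, silhouettes
def ray(p,u,v):
    d=np.array([(u-p['cx'])/p['fx'],(v-p['cy'])/p['fy'],1.]); R=np.array(p['R']);t=np.array(p['t'])
    return -R.T@t, R.T@d
def atz(p,u,v,z):
    c,d=ray(p,u,v); return c+d*(z-c[2])/d[2]
def tri(obs):
    A=np.zeros((3,3));b=np.zeros(3)
    for p,u,v in obs:
        c,d=ray(p,u,v);d=d/np.linalg.norm(d);M=np.eye(3)-np.outer(d,d);A+=M;b+=M@c
    return np.linalg.solve(A,b)
def proj(p,X):
    q=np.array(p['R'])@np.array(X)+np.array(p['t']); return q[0]/q[2]*p['fx']+p['cx'],q[1]/q[2]*p['fy']+p['cy']
def save(p,n,s=None,crop=None):
    im=p['color'][:,:,::-1]
    if crop: l,t,r,b=crop; im=im[t:b,l:r]
    if s: im=cv2.resize(im,None,fx=s,fy=s,interpolation=cv2.INTER_CUBIC)
    cv2.imwrite('pics/'+n,im)
def dets(p,name,mc=.3):
    return [d for d in silhouettes(p,name) if d['conf']>=mc]
E
python3 - <<'E'
from h import *
np.set_printoptions(precision=3,suppress=True)
s=grab_frame('scene');t=grab_frame('top')
save(s,'s1.png');save(t,'t1.png')
for p,n in((s,'scene'),(t,'top')):
    R=np.array(p['R']);print(n,'cam',-R.T@np.array(p['t']),'fwd',R[2],'right',R[0],p['fx'])
    for k in ['jar','lid','coaster','dropper','stand','tray','cup1','pot_a','saucer','comb','brush']:
        for d in dets(p,k):
            m=d['pixels'];v,u=np.nonzero(m);print(n,k,round(d['conf'],2),np.round(d['box']),'c',u.mean().round(1),v.mean().round(1),'z0',atz(p,u.mean(),v.mean(),0)[:2], 'rgb',p['color'][m].mean(0).astype(int))
print(robot.observe())
E
```

```text
pics
scene cam [1.003 0.163 0.793] fwd [-0.519 -0.256 -0.816] right [-0.435  0.9   -0.006] 414.23675660300137
scene jar 0.67 [291. 188. 337. 231.] c 311.8 212.7 z0 [ 0.482 -0.004] rgb [92 76 62]
scene lid 0.57 [300. 177. 327. 205.] c 314.1 190.5 z0 [ 0.42  -0.024] rgb [128 123 115]
scene coaster 0.68 [261. 263. 320. 317.] c 288.9 287.2 z0 [0.673 0.026] rgb [106  81  59]
scene coaster 0.56 [213. 202. 225. 234.] c 217.8 213.9 z0 [ 0.578 -0.199] rgb [77 68 53]
scene dropper 0.7 [210. 201. 224. 233.] c 217.7 213.7 z0 [ 0.578 -0.199] rgb [82 71 56]
scene dropper 0.42 [211. 178. 227. 205.] c 220.9 190.7 z0 [ 0.517 -0.226] rgb [137 133 117]
scene stand 0.57 [205. 216. 242. 256.] c 223.1 237.7 z0 [ 0.629 -0.155] rgb [143 119  86]
scene stand 0.56 [289. 190. 335. 231.] c 311.4 212.3 z0 [ 0.481 -0.005] rgb [91 75 62]
scene tray 0.72 [111. 219. 184. 285.] c 151.0 253.2 z0 [ 0.731 -0.277] rgb [95 89 80]
scene tray 0.68 [338. 230. 496. 325.] c 419.7 274.1 z0 [0.528 0.261] rgb [170 170 167]
scene cup1 0.94 [237. 155. 256. 183.] c 245.9 168.6 z0 [ 0.429 -0.205] rgb [134 131 116]
scene cup1 0.92 [21
[... 2784 characters left out ...]
b [143 137 134]
top comb 0.9 [129. 146. 216. 163.] c 170.7 153.7 z0 [0.73 0.22] rgb [159 108  66]
top brush 0.81 [313. 139. 387. 166.] c 344.1 150.2 z0 [ 0.736 -0.277] rgb [97 91 80]
{'time': 1.2, 'qpos': array([-1.402,  0.259,  1.535,  0.   ,  1.348, -0.203]), 'qd': array([-0.001, -0.001,  0.001, -0.   , -0.001,  0.001]), 'tau': array([ -0.001, -43.721, -28.431,   0.072,   0.031,  -0.   ]), 'eef_pos': array([ 0.2  , -0.512,  0.219]), 'eef_rot': array([[ 0.932,  0.363,  0.   ],
       [ 0.363, -0.932,  0.   ],
       [ 0.   , -0.   , -1.   ]]), 'ft_force': array([ 0.198, -0.055,  0.116]), 'wrist_torque': array([-0.   , -0.019, -0.005]), 'gripper_force': 0.0, 'finger_gap': 1.0035429329616052}
```

```bash
python3 - <<'E'
import cv2
s=cv2.imread('pics/s1.png')[100:345,100:510];t=cv2.imread('pics/t1.png')[105:330,90:420]
cv2.imwrite('pics/s1c.png',cv2.resize(s,None,fx=1.95,fy=1.95,interpolation=2))
cv2.imwrite('pics/t1c.png',cv2.resize(t,None,fx=2.4,fy=2.4,interpolation=2))
E
```

```text
(no output)
```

View pics/s1c.png

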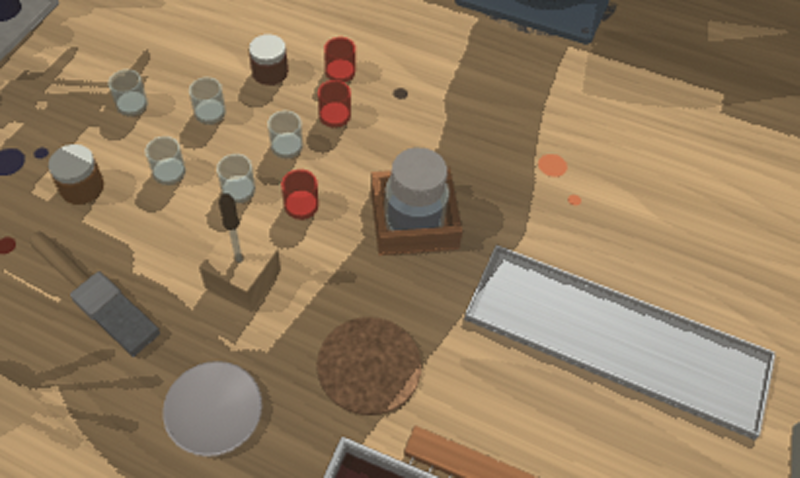

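View pics/t1c.png

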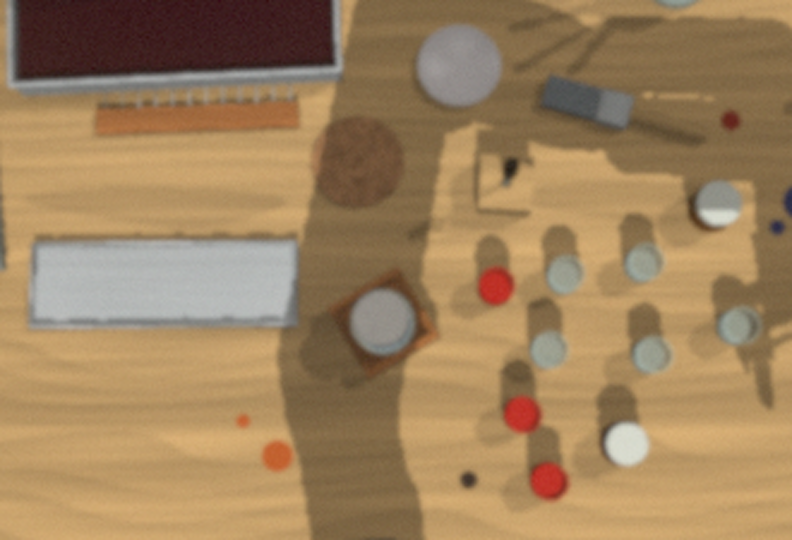

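Emit:
apply_moves:
  dp:
    - [0.5,0.9,0.1]
    - [0.5,0.9,0.1]
    - [0.5,0.9,0.1]
    - [0.5,0.9,0.1]
    - [0.5,0.9,0.1]
    - [0.5,0.9,0.1]
    - [0.5,0.9,0.1]
    - [0.5,0.9,0.1]
    - [0.5,0.9,0.1]
    - [0.5,0.9,0.1]
  angular:
    - [0,0,-1]
    - [0,0,-1]
    - [0,0,-1]
    - [0,0,-1]
    - [0,0,-1]
    - [0,0,-1]
    - [0,0,-1]
    - [0,0,-1]
    - [0,0,-1]
    - [0,0,-1]
  fingers: [1,1,1,1,1,1,1,1,1,1]

```text
time: 2.45
eef_pos: [0.4505, -0.0608, 0.2691]
eef_rot: [[0.909, -0.418, 0.001], [-0.418, -0.909, -0.0], [0.001, 0.0, -1.0]]
ft_force: [0.1, -0.7, -0.4]
finger_gap: 1.0
gripper_force: 0.0
```

```bash
python3 - <<'E'
from h import *
np.set_printoptions(precision=4,suppress=True)
o=robot.observe();print(o['time'],o['eef_pos'],o['eef_rot'],o['qpos'])
w=grab_frame('wrist');save(w,'w1.png')
R=np.array(w['R']);c=-R.T@np.array(w['t']);E=o['eef_rot']
print('cam in tool',E.T@(c-o['eef_pos']),'R cam axes in tool\n',(R@E).T)
for k in ['lid','jar','coaster','dropper','stand','cup1']:
    for d in dets(w,k):
        m=d['pixels'];v,u=np.nonzero(m);print(k,round(d['conf'],2),np.round(d['box']),u.mean(),v.mean(),atz(w,u.mean(),v.mean(),.099 if k=='lid' else 0))
        if k=='lid': print(cv2.minEnclosingCircle(np.c_[u,v].astype(np.float32)))
E
```

```text
2.45 [ 0.4505 -0.0608  0.2691] [[ 0.9086 -0.4176  0.0007]
 [-0.4176 -0.9086 -0.0004]
 [ 0.0009  0.0001 -1.    ]] [-0.3804  0.0512  1.6606 -0.0001  1.4289  1.6213]
cam in tool [ 0.0672  0.0003 -0.1654] R cam axes in tool
 [[ 0.0004 -0.9702 -0.2421]
 [ 1.      0.0004  0.0002]
 [-0.0001 -0.2421  0.9702]]
lid 0.92 [185. 150. 250. 214.] 216.8054596799498 181.7367430185127 [ 0.4825 -0.0074  0.099 ]
((216.85211181640625, 181.31689453125), 32.545780181884766)
jar 0.9 [166. 114. 282. 229.] 232.44644750795334 163.4135737009544 [ 0.4864 -0.0115  0.    ]
coaster 0.69 [ 76.   0. 179.  79.] 128.45603461597898 34.29361767887498 [0.6679 0.0303 0.    ]
stand 0.7 [256.   2. 317.  26.] 280.8635897435897 8.70051282051282 [ 0.6193 -0.1387  0.    ]
stand 0.61 [ 0.  0. 55. 49.] 22.35417851051734 19.812961910176238 [0.7309 0.1316 0.    ]
stand 0.5 [  0. 134. 159. 255.] 72.64147976495903 198.36083754034595 [0.5315 0.1933 0.    ]
cup1 0.95 [296.  69. 337. 113.] 315.0808157099698 90.78247734138972 [ 0.5226 -0.1389  0.    ]
cup1 0.89 [404. 220. 453. 267.] 427.70235383447226 241.32498101746393 [ 0.2878 -0.1987  0.    ]
cup1 0.85 [536.   3. 560.  47.] 549.4596026490066 27.17086092715232 [ 0.4748 -0.4081  0.    ]
cup1 0.84 [355.  20. 401.  72.] 378.0874348581355 47.28604516502606 [ 0.5362 -0.2236  0.    ]
cup1 0.79 [363. 178. 406. 221.] 383.393609789259 198.37797416723316 [ 0.3664 -0.1662  0.    ]
cup1 0.71 [455.  69. 518. 106.] 489.94980694980694 91.00144787644787 [ 0.436  -0.3269  0.    ]
cup1 0.69 [424.   0. 479.  26.] 448.97430830039525 9.476284584980236 [ 0.5398 -0.31    0.    ]
cup1 0.59 [366. 111. 410. 153.] 388.1446540880503 130.0503144654088 [ 0.4438 -0.2015  0.    ]
cup1 0.3 [184. 150. 248. 217.] 216.6014561570117 181.66413421968977 [0.4742 0.0169 0.    ]
```

View pics/w1.png

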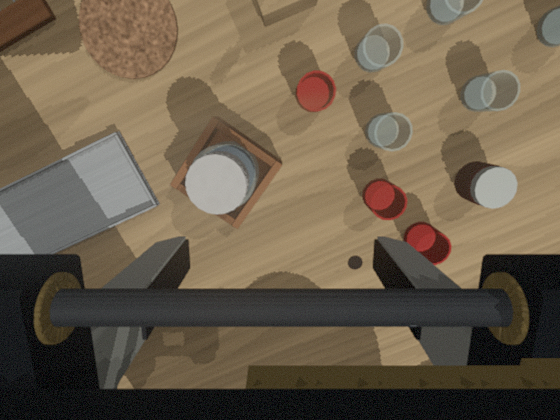

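Emit:
apply_moves:
  dp:
    - [-0.3,0.8,0]
    - [-0.3,0.8,0]
    - [0,0.1,0]
    - [0,0,0]
  angular:
    - [0,0,0]
    - [0,0,0]
    - [0,0,0]
    - [0,0,0]
  fingers: [1,1,1,1]

```text
time: 3.3
eef_pos: [0.42, 0.0216, 0.2688]
eef_rot: [[0.909, -0.416, 0.001], [-0.416, -0.909, -0.001], [0.001, 0.0, -1.0]]
ft_force: [-0.3, -0.0, -0.0]
finger_gap: 1.0
gripper_force: 0.0
```

```bash
cat >> h.py <<'E'
from scipy.optimize import minimize
def cyl(p,x,y,z0,z1,r,shape=(420,560)):
    a=np.linspace(0,2*np.pi,48,endpoint=False);P=[]
    for z in (z0,z1):
        for t in a: P.append(proj(p,(x+r*np.cos(t),y+r*np.sin(t),z)))
    h=cv2.convexHull(np.array(P,np.float32)); m=np.zeros(shape,np.uint8)
    cv2.fillConvexPoly(m,np.round(h*16).astype(np.int32),1,lineType=8,shift=4); return m>0
def fit(views,x0,h,r,freez=True):
    # views: (pic,mask); fits x,y,z of base by overlap
    def c(q):
        q=q/1000; s=0
        for p,m in views:
            k=cyl(p,q[0],q[1],q[2],q[2]+h,r); s+=1-(k&m).sum()/max(1,(k|m).sum())
        return s
    s=np.eye(4,3,-1)*6
    x0=np.array(x0)*1000
    if not freez:
        g=lambda q:c(np.r_[q,x0[2]]); o=minimize(g,x0[:2],method='Nelder-Mead',options=dict(initial_simplex=x0[:2]+6*np.eye(3,2,-1))); return np.r_[o.x/1000,x0[2]/1000],o.fun
    o=minimize(c,x0,method='Nelder-Mead',options=dict(initial_simplex=x0+s)); return o.x/1000,o.fun
E
python3 - <<'E'
from h import *
np.set_printoptions(precision=4,suppress=True)
o=robot.observe();print(o['time'],o['eef_pos'],o['qpos'])
w=grab_frame('wrist');save(w,'w2.png');s=grab_frame('scene');t=grab_frame('top')
V=[]
for p in (w,s,t):
    d=dets(p,'lid')
    if d: print(d[0]['conf'],d[0]['box']);V.append((p,d[0]['pixels']))
for z in (.069,): print([fit([v],(.482,-.005,z),.03,.03,False) for v in V])
print(fit(V,(.482,-.005,.069),.03,.03)); print(fit(V[:2],(.482,-.005,.069),.03,.03))
E
```

```text
3.3 [0.42   0.0216 0.2688] [-0.2148 -0.0139  1.728  -0.0005  1.4267  1.7849]
0.78 [246.4, 83.5, 306.8, 150.9]
0.75 [299.8, 175.5, 328.8, 206.3]
0.59 [241.4, 226.7, 252.7, 232.0]
[(array([ 0.481 , -0.0045,  0.069 ]), np.float64(0.0461404526987812)), (array([ 0.4796, -0.0046,  0.069 ]), np.float64(0.06510416666666663)), (array([ 0.485 , -0.0005,  0.069 ]), np.float64(0.9148471615720524))]
(array([ 0.4813, -0.0044,  0.0672]), np.float64(1.0176964766548302))
(array([ 0.481 , -0.0046,  0.0671]), np.float64(0.10116913841201103))
```

Emit:
apply_moves:
  dp:
    - [0.4,-0.17,0]
    - [0.4,-0.18,0]
    - [0.42,-0.17,0]
    - [0,0,-0.6]
    - [0,0,-0.6]
    - [0,0,-0.6]
    - [0,0,-0.6]
    - [0,0,-0.6]
    - [0,0,-0.4]
    - [0,0,0]
  angular:
    - [0,0,-1]
    - [0,0,-1]
    - [0,0,-1]
    - [0,0,-1]
    - [0,0,-1]
    - [0,0,-1]
    - [0,0,-1]
    - [0,0,-1]
    - [0,0,-1]
    - [0,0,-1]
  fingers: [1,1,1,1,1,1,1,1,1,1]

```text
time: 4.85
eef_pos: [0.4796, -0.0035, 0.0967]
eef_rot: [[0.333, -0.943, -0.004], [-0.943, -0.333, 0.001], [-0.002, 0.003, -1.0]]
ft_force: [-0.4, 0.3, 0.1]
finger_gap: 1.003
gripper_force: 0.0
```

```bash
python3 - <<'E'
from h import *
o=robot.observe();print(o['time'],o['eef_pos'],o['qpos'],o['ft_force'])
E
```

```text
4.85 [ 0.47957352 -0.00352835  0.09668227] [-2.40469843e-01  2.59467133e-01  1.86356657e+00 -3.86170820e-05
  1.02266045e+00  2.56178265e+00] [-0.43819804  0.26074875  0.08739315]
```

Emit:
apply_moves:
  dp:
    - [0.02,-0.02,-0.2]
    - [0.01,0,-0.2]
    - [0,0,-0.02]
    - [0,0,0]
    - [0,0,0]
    - [0,0,0]
    - [0,0,0]
    - [0,0,0]
  angular:
    - [0,0,-1]
    - [0,0,-1]
    - [0,0,0]
    - [0,0,0]
    - [0,0,0]
    - [0,0,0]
    - [0,0,0]
    - [0,0,0]
  fingers: [1,1,1,0,0,0,0,0]
  force: 20

```text
time: 5.85
eef_pos: [0.4819, -0.0044, 0.0778]
eef_rot: [[0.182, -0.983, -0.001], [-0.983, -0.182, -0.0], [0.0, 0.001, -1.0]]
ft_force: [-2.8, -0.7, 3.9]
finger_gap: 0.649
gripper_force: 20.0
```

Emit:
apply_moves:
  dp:
    - [0,0,0.0017]
    - [0,0,0.0017]
    - [0,0,0.0017]
    - [0,0,0.0017]
    - [0,0,0.0017]
    - [0,0,0.0017]
    - [0,0,0.0017]
    - [0,0,0.0017]
    - [0,0,0.0017]
    - [0,0,0.0017]
  angular:
    - [0,0,1]
    - [0,0,1]
    - [0,0,1]
    - [0,0,1]
    - [0,0,1]
    - [0,0,1]
    - [0,0,1]
    - [0,0,1]
    - [0,0,1]
    - [0,0,1]
  fingers: [0,0,0,0,0,0,0,0,0,0]

```text
time: 7.1
eef_pos: [0.4816, -0.0042, 0.0786]
eef_rot: [[0.833, -0.553, -0.001], [-0.553, -0.833, 0.0], [-0.001, 0.0, -1.0]]
ft_force: [-3.5, 0.1, 4.4]
finger_gap: 0.647
gripper_force: 20.0
```

```bash
python3 - <<'E'
from h import *
o=robot.observe();print(o['time'],o['eef_pos'],o['qpos'],o['ft_force'],o['wrist_torque'])
E
```

```text
7.1 [ 0.48158267 -0.0041711   0.07860726] [-2.40857538e-01  2.85652326e-01  1.88141741e+00  7.85420772e-05
  9.75904888e-01  1.91550193e+00] [-3.54858705  0.07561931  4.42804852] [ 0.1654842   0.54009268 -0.06793379]
```

Emit:
apply_moves:
  dp:
    - [0,0,0.0017]
    - [0,0,0.0017]
    - [0,0,0.0017]
    - [0,0,0.0017]
    - [0,0,0.0017]
    - [0,0,0.0017]
    - [0,0,0.0017]
    - [0,0,0.0017]
    - [0,0,0.0017]
    - [0,0,0.0017]
  angular:
    - [0,0,1]
    - [0,0,1]
    - [0,0,1]
    - [0,0,1]
    - [0,0,1]
    - [0,0,1]
    - [0,0,1]
    - [0,0,1]
    - [0,0,1]
    - [0,0,1]
  fingers: [0,0,0,0,0,0,0,0,0,0]

```text
time: 8.35
eef_pos: [0.4823, -0.0038, 0.0795]
eef_rot: [[0.977, 0.213, 0.0], [0.213, -0.977, 0.001], [0.0, -0.001, -1.0]]
ft_force: [-1.6, 1.6, 2.7]
finger_gap: 0.646
gripper_force: 20.0
```

Emit:
apply_moves:
  dp:
    - [0,0,0.0017]
    - [0,0,0.0017]
    - [0,0,0.0017]
    - [0,0,0.0017]
    - [0,0,0.0017]
    - [0,0,0.0017]
    - [0,0,0.0017]
    - [0,0,0.0017]
    - [0,0,0.0017]
    - [0,0,0.0017]
  angular:
    - [0,0,1]
    - [0,0,1]
    - [0,0,1]
    - [0,0,1]
    - [0,0,1]
    - [0,0,1]
    - [0,0,1]
    - [0,0,1]
    - [0,0,1]
    - [0,0,1]
  fingers: [0,0,0,0,0,0,0,0,0,0]

```text
time: 9.6
eef_pos: [0.4817, -0.0036, 0.0803]
eef_rot: [[0.528, 0.849, -0.001], [0.849, -0.528, 0.001], [0.001, -0.002, -1.0]]
ft_force: [-2.6, 2.7, 2.8]
finger_gap: 0.649
gripper_force: 20.0
```

Emit:
apply_moves:
  dp:
    - [0,0,0.0017]
    - [0,0,0.0017]
    - [0,0,0.0017]
    - [0,0,0.0017]
    - [0,0,0.0017]
    - [0,0,0.0017]
    - [0,0,0.0017]
    - [0,0,0.0017]
    - [0,0,0.0017]
    - [0,0,0.0017]
  angular:
    - [0,0,1]
    - [0,0,1]
    - [0,0,1]
    - [0,0,1]
    - [0,0,1]
    - [0,0,1]
    - [0,0,1]
    - [0,0,1]
    - [0,0,1]
    - [0,0,1]
  fingers: [0,0,0,0,0,0,0,0,0,0]

```text
time: 10.85
eef_pos: [0.4815, -0.0033, 0.0811]
eef_rot: [[-0.241, 0.971, -0.002], [0.971, 0.241, 0.002], [0.002, -0.001, -1.0]]
ft_force: [-3.5, 4.1, 4.8]
finger_gap: 0.649
gripper_force: 20.0
```

Emit:
apply_moves:
  dp:
    - [0,0,0.0017]
    - [0,0,0.0017]
    - [0,0,0.0017]
    - [0,0,0.0017]
    - [0,0,0.0017]
    - [0,0,0.0017]
    - [0,0,0.0017]
    - [0,0,0.0017]
    - [0,0,0.0017]
    - [0,0,0.0017]
  angular:
    - [0,0,1]
    - [0,0,1]
    - [0,0,1]
    - [0,0,1]
    - [0,0,1]
    - [0,0,1]
    - [0,0,1]
    - [0,0,1]
    - [0,0,1]
    - [0,0,1]
  fingers: [0,0,0,0,0,0,0,0,0,0]

```text
time: 12.1
eef_pos: [0.4809, -0.0039, 0.0818]
eef_rot: [[-0.864, 0.503, -0.003], [0.503, 0.864, 0.001], [0.003, -0.001, -1.0]]
ft_force: [-4.9, -0.3, 4.5]
finger_gap: 0.652
gripper_force: 20.0
```

Emit:
apply_moves:
  dp:
    - [0,0,0.0017]
    - [0,0,0.0017]
    - [0,0,0.0017]
    - [0,0,0.0017]
    - [0,0,0.0017]
    - [0,0,0.0017]
    - [0,0,0.0017]
    - [0,0,0.0017]
    - [0,0,0.0017]
    - [0,0,0.0017]
  angular:
    - [0,0,1]
    - [0,0,1]
    - [0,0,1]
    - [0,0,1]
    - [0,0,1]
    - [0,0,1]
    - [0,0,1]
    - [0,0,1]
    - [0,0,1]
    - [0,0,1]
  fingers: [0,0,0,0,0,0,0,0,0,0]

```text
time: 13.35
eef_pos: [0.4809, -0.0039, 0.0827]
eef_rot: [[-0.963, -0.269, -0.003], [-0.269, 0.963, 0.001], [0.002, 0.001, -1.0]]
ft_force: [-4.9, 0.0, 5.1]
finger_gap: 0.647
gripper_force: 20.0
```

Emit:
apply_moves:
  dp:
    - [0,0,0.0017]
    - [0,0,0.0017]
    - [0,0,0.0017]
    - [0,0,0.0017]
    - [0,0,0.0017]
    - [0,0,0.0017]
    - [0,0,0.0017]
    - [0,0,0.0017]
    - [0,0,0.0017]
    - [0,0,0]
  angular:
    - [0,0,1]
    - [0,0,1]
    - [0,0,1]
    - [0,0,1]
    - [0,0,1]
    - [0,0,1]
    - [0,0,1]
    - [0,0,1]
    - [0,0,1]
    - [0,0,0]
  fingers: [0,0,0,0,0,0,0,0,0,0]

```text
time: 14.6
eef_pos: [0.4808, -0.0042, 0.0835]
eef_rot: [[-0.547, -0.837, -0.003], [-0.837, 0.547, 0.0], [0.002, 0.003, -1.0]]
ft_force: [-6.0, -0.9, 5.5]
finger_gap: 0.649
gripper_force: 20.0
```

```bash
python3 - <<'E'
from h import *
np.set_printoptions(precision=4,suppress=True)
o=robot.observe();print(o['time'],o['eef_pos'],o['qpos'],o['ft_force'],o['wrist_torque'])
V=[]
for n in ('scene','top','wrist'):
    p=grab_frame(n);d=dets(p,'lid')
    if d: print(n,d[0]['conf'],d[0]['box'],fit([(p,d[0]['pixels'])],(.4815,-.0044,.075),.03,.03,False))
    if n=='scene': print(fit([(p,d[0]['pixels'])],(.481,-.0044,.075),.03,.03))
E
```

```text
14.6 [ 0.4808 -0.0042  0.0835] [-0.2409  0.2786  1.8766 -0.0007  0.9893 -2.803 ] [-5.988  -0.8542  5.5001] [0.0293 0.8689 0.0573]
scene 0.61 [121.3, 173.2, 149.7, 205.2] (array([ 0.4815, -0.0044,  0.075 ]), np.float64(1.0))
(array([ 0.481 , -0.0044,  0.075 ]), np.float64(1.0))
top 0.52 [288.4, 171.8, 312.3, 193.5] (array([ 0.4815, -0.0044,  0.075 ]), np.float64(1.0))
wrist 0.68 [215.1, 193.2, 344.7, 332.7] (array([ 0.4813, -0.005 ,  0.075 ]), np.float64(0.2918559707059063))
```

Emit:
apply_moves:
  dp:
    - [0,0,0]
    - [0,0,0]
    - [0,0,0]
    - [0,0,0]
    - [0,0,0]
    - [0,0,0]
    - [0,0,0]
    - [0,0,0]
    - [0,0,0]
    - [0,0,0]
  angular:
    - [0,0,0]
    - [0,0,0]
    - [0,0,0]
    - [0,0,-1]
    - [0,0,-1]
    - [0,0,-1]
    - [0,0,-1]
    - [0,0,-1]
    - [0,0,-1]
    - [0,0,-1]
  fingers: [0.6,0.6,0.6,0.6,0.6,0.6,0.6,0.6,0.6,0.6]

```text
time: 16.15
eef_pos: [0.4826, -0.0044, 0.0835]
eef_rot: [[-0.91, -0.415, 0.0], [-0.415, 0.91, 0.0], [-0.0, -0.0, -1.0]]
ft_force: [-0.7, -1.1, -0.1]
finger_gap: 0.794
gripper_force: 0.0
```

Emit:
apply_moves:
  dp:
    - [0,0,0]
    - [0,0,0]
    - [0,0,0]
    - [0,0,0]
    - [0,0,0]
    - [0,0,0]
    - [0,0,0]
    - [0,0,0]
    - [0,0,0]
    - [0,0,0]
  angular:
    - [0,0,-1]
    - [0,0,-1]
    - [0,0,-1]
    - [0,0,-1]
    - [0,0,-1]
    - [0,0,-1]
    - [0,0,-1]
    - [0,0,-1]
    - [0,0,-1]
    - [0,0,-1]
  fingers: [0.6,0.6,0.6,0.6,0.6,0.6,0.6,0.6,0.6,0.6]

```text
time: 17.4
eef_pos: [0.4825, -0.0044, 0.0835]
eef_rot: [[-0.931, 0.364, 0.0], [0.364, 0.931, -0.0], [-0.0, 0.0, -1.0]]
ft_force: [0.2, -0.3, 0.8]
finger_gap: 0.799
gripper_force: 0.0
```

Emit:
apply_moves:
  dp:
    - [0,0,0]
    - [0,0,0]
    - [0,0,0]
    - [0,0,0]
    - [0,0,0]
    - [0,0,0]
    - [0,0,0]
    - [0,0,0]
    - [0,0,0]
    - [0,0,0]
  angular:
    - [0,0,-1]
    - [0,0,-1]
    - [0,0,-1]
    - [0,0,-1]
    - [0,0,-1]
    - [0,0,-1]
    - [0,0,-1]
    - [0,0,-1]
    - [0,0,-1]
    - [0,0,-1]
  fingers: [0.6,0.6,0.6,0.6,0.6,0.6,0.6,0.6,0.6,0.6]

```text
time: 18.65
eef_pos: [0.4826, -0.0044, 0.0835]
eef_rot: [[-0.388, 0.922, 0.0], [0.922, 0.388, -0.0], [-0.0, 0.0, -1.0]]
ft_force: [1.0, 0.4, 0.2]
finger_gap: 0.8
gripper_force: 0.0
```

Emit:
apply_moves:
  dp:
    - [0,0,0]
    - [0,0,0]
    - [0,0,0]
    - [0,0,0]
    - [0,0,0]
    - [0,0,0]
    - [0,0,0]
    - [0,0,0]
    - [0,0,0]
    - [0,0,0]
  angular:
    - [0,0,-1]
    - [0,0,-1]
    - [0,0,-1]
    - [0,0,-1]
    - [0,0,-1]
    - [0,0,-1]
    - [0,0,-1]
    - [0,0,-1]
    - [0,0,-1]
    - [0,0,-1]
  fingers: [0.6,0.6,0.6,0.6,0.6,0.6,0.6,0.6,0.6,0.6]

```text
time: 19.9
eef_pos: [0.4826, -0.0044, 0.0835]
eef_rot: [[0.391, 0.92, 0.0], [0.92, -0.391, 0.0], [0.0, 0.0, -1.0]]
ft_force: [-0.9, -0.4, -0.3]
finger_gap: 0.8
gripper_force: 0.0
```

Emit:
apply_moves:
  dp:
    - [0,0,0]
    - [0,0,0]
    - [0,0,0]
    - [0,0,0]
    - [0,0,0]
    - [0,0,0]
    - [0,0,0]
    - [0,0,0]
    - [0,0,0]
    - [0,0,0]
  angular:
    - [0,0,-1]
    - [0,0,-1]
    - [0,0,-1]
    - [0,0,-1]
    - [0,0,-1]
    - [0,0,-1]
    - [0,0,-1]
    - [0,0,-1]
    - [0,0,-1]
    - [0,0,-1]
  fingers: [0.6,0.6,0.6,0.6,0.6,0.6,0.6,0.6,0.6,0.6]

```text
time: 21.15
eef_pos: [0.4826, -0.0044, 0.0835]
eef_rot: [[0.933, 0.361, 0.0], [0.361, -0.933, 0.0], [0.0, 0.0, -1.0]]
ft_force: [-0.4, 0.3, 0.1]
finger_gap: 0.798
gripper_force: 0.0
```

Emit:
apply_moves:
  dp:
    - [0,0,0]
    - [0,0,0]
    - [0,0,0]
    - [0,0,0]
    - [0,0,0]
    - [0,0,0]
    - [0,0,0]
    - [0,0,0]
    - [0,0,0]
    - [0,0,0]
  angular:
    - [0,0,-1]
    - [0,0,-1]
    - [0,0,-1]
    - [0,0,-1]
    - [0,0,-1]
    - [0,0,-1]
    - [0,0,-1]
    - [0,0,-1]
    - [0,0,-1]
    - [0,0,-1]
  fingers: [0.6,0.6,0.6,0.6,0.6,0.6,0.6,0.6,0.6,0.6]

```text
time: 22.4
eef_pos: [0.4825, -0.0044, 0.0835]
eef_rot: [[0.909, -0.418, 0.0], [-0.418, -0.909, 0.0], [0.0, -0.0, -1.0]]
ft_force: [1.0, -0.2, -0.1]
finger_gap: 0.802
gripper_force: 0.0
```

Emit:
apply_moves:
  dp:
    - [0,0,0]
    - [0,0,0]
    - [0,0,0]
    - [0,0,0]
    - [0,0,0]
    - [0,0,0]
    - [0,0,0]
    - [0,0,0]
    - [0,0,0]
    - [0,0,0]
  angular:
    - [0,0,-1]
    - [0,0,-1]
    - [0,0,-1]
    - [0,0,-1]
    - [0,0,-1]
    - [0,0,-1]
    - [0,0,-1]
    - [0,0,-1]
    - [0,0,-1]
    - [0,0,-1]
  fingers: [0.6,0.6,0.6,0.6,0.6,0.6,0.6,0.6,0.6,0.6]

```text
time: 23.65
eef_pos: [0.4825, -0.0044, 0.0835]
eef_rot: [[0.333, -0.943, 0.0], [-0.943, -0.333, 0.0], [0.0, -0.0, -1.0]]
ft_force: [0.1, 1.0, -0.6]
finger_gap: 0.802
gripper_force: 0.0
```

```bash
python3 - <<'E'
from h import *
np.set_printoptions(precision=4,suppress=True)
o=robot.observe();print(o['time'],o['eef_pos'],o['eef_rot'],o['qpos'],o['ft_force'],o['wrist_torque'])
E
```

```text
23.65 [ 0.4825 -0.0044  0.0835] [[ 0.3334 -0.9428  0.0003]
 [-0.9428 -0.3334  0.    ]
 [ 0.0001 -0.0003 -1.    ]] [-0.2409  0.2794  1.8752  0.0001  0.9866  2.5607] [ 0.0941  0.9828 -0.5991] [ 0.0986  0.0049 -0.0629]
```

Emit:
apply_moves:
  dp:
    - [-0.03,0,0]
    - [0,0,0]
    - [0,0,0]
    - [0,0,0]
    - [0,0,0]
    - [0,0,0]
    - [0,0,0]
    - [0,0,0]
    - [0,0,0]
  angular:
    - [0,0,-1]
    - [0,0,-1]
    - [0,0,-1]
    - [0,0,-1]
    - [0,0,-1]
    - [0,0,0]
    - [0,0,0]
    - [0,0,0]
    - [0,0,0]
  fingers: [0.6,0.6,0.6,0.6,0.6,0,0,0,0]

```text
time: 24.78
eef_pos: [0.4808, -0.0044, 0.0835]
eef_rot: [[-0.057, -0.998, -0.0], [-0.998, 0.057, -0.0], [0.0, 0.0, -1.0]]
ft_force: [-1.1, -0.9, -0.3]
finger_gap: 0.644
gripper_force: 20.0
```

Emit:
apply_moves:
  dp:
    - [0,0,0.0017]
    - [0,0,0.0017]
    - [0,0,0.0017]
    - [0,0,0.0017]
    - [0,0,0.0017]
    - [0,0,0.0017]
    - [0,0,0.0017]
    - [0,0,0.0017]
    - [0,0,0.0017]
    - [0,0,0.0017]
  angular:
    - [0,0,1]
    - [0,0,1]
    - [0,0,1]
    - [0,0,1]
    - [0,0,1]
    - [0,0,1]
    - [0,0,1]
    - [0,0,1]
    - [0,0,1]
    - [0,0,1]
  fingers: [0,0,0,0,0,0,0,0,0,0]

```text
time: 26.02
eef_pos: [0.4809, -0.0044, 0.0844]
eef_rot: [[0.678, -0.735, 0.0], [-0.735, -0.678, 0.0], [0.0, -0.0, -1.0]]
ft_force: [-0.4, -0.6, -0.3]
finger_gap: 0.645
gripper_force: 20.0
```

Emit:
apply_moves:
  dp:
    - [0,0,0.0017]
    - [0,0,0.0017]
    - [0,0,0.0017]
    - [0,0,0.0017]
    - [0,0,0.0017]
    - [0,0,0.0017]
    - [0,0,0.0017]
    - [0,0,0.0017]
    - [0,0,0.0017]
    - [0,0,0.0017]
  angular:
    - [0,0,1]
    - [0,0,1]
    - [0,0,1]
    - [0,0,1]
    - [0,0,1]
    - [0,0,1]
    - [0,0,1]
    - [0,0,1]
    - [0,0,1]
    - [0,0,1]
  fingers: [0,0,0,0,0,0,0,0,0,0]

```text
time: 27.28
eef_pos: [0.4809, -0.0043, 0.0852]
eef_rot: [[1.0, -0.025, 0.0], [-0.025, -1.0, 0.0], [0.0, -0.0, -1.0]]
ft_force: [-0.7, 0.8, 0.4]
finger_gap: 0.641
gripper_force: 20.0
```

Emit:
apply_moves:
  dp:
    - [0,0,0.0017]
    - [0,0,0.0017]
    - [0,0,0.0017]
    - [0,0,0.0017]
    - [0,0,0.0017]
    - [0,0,0.0017]
    - [0,0,0.0017]
    - [0,0,0.0017]
    - [0,0,0.0017]
    - [0,0,0.0017]
  angular:
    - [0,0,1]
    - [0,0,1]
    - [0,0,1]
    - [0,0,1]
    - [0,0,1]
    - [0,0,1]
    - [0,0,1]
    - [0,0,1]
    - [0,0,1]
    - [0,0,1]
  fingers: [0,0,0,0,0,0,0,0,0,0]

```text
time: 28.52
eef_pos: [0.4808, -0.0044, 0.086]
eef_rot: [[0.715, 0.7, 0.0], [0.7, -0.715, 0.0], [0.0, -0.0, -1.0]]
ft_force: [0.4, -0.4, -0.7]
finger_gap: 0.641
gripper_force: 20.0
```

Emit:
apply_moves:
  dp:
    - [0,0,0.0017]
    - [0,0,0.0017]
    - [0,0,0.0017]
    - [0,0,0.0017]
    - [0,0,0.0017]
    - [0,0,0.0017]
    - [0,0,0.0017]
    - [0,0,0.0017]
    - [0,0,0.0017]
    - [0,0,0.0017]
  angular:
    - [0,0,1]
    - [0,0,1]
    - [0,0,1]
    - [0,0,1]
    - [0,0,1]
    - [0,0,1]
    - [0,0,1]
    - [0,0,1]
    - [0,0,1]
    - [0,0,1]
  fingers: [0,0,0,0,0,0,0,0,0,0]

```text
time: 29.78
eef_pos: [0.4808, -0.0042, 0.0869]
eef_rot: [[-0.004, 1.0, -0.0], [1.0, 0.004, 0.0], [0.0, -0.0, -1.0]]
ft_force: [-0.8, 0.3, 0.3]
finger_gap: 0.644
gripper_force: 20.0
```

Emit:
apply_moves:
  dp:
    - [0,0,0.0017]
    - [0,0,0.0017]
    - [0,0,0.0017]
    - [0,0,0.0017]
    - [0,0,0.0017]
    - [0,0,0.0017]
    - [0,0,0.0017]
    - [0,0,0.0017]
    - [0,0,0.0017]
    - [0,0,0.0017]
  angular:
    - [0,0,1]
    - [0,0,1]
    - [0,0,1]
    - [0,0,1]
    - [0,0,1]
    - [0,0,1]
    - [0,0,1]
    - [0,0,1]
    - [0,0,1]
    - [0,0,1]
  fingers: [0,0,0,0,0,0,0,0,0,0]

```text
time: 31.02
eef_pos: [0.4807, -0.0043, 0.0877]
eef_rot: [[-0.72, 0.694, -0.0], [0.694, 0.72, 0.0], [0.0, -0.0, -1.0]]
ft_force: [-0.9, 0.7, -0.4]
finger_gap: 0.637
gripper_force: 20.0
```

Emit:
apply_moves:
  dp:
    - [0,0,0.0017]
    - [0,0,0.0017]
    - [0,0,0.0017]
    - [0,0,0.0017]
    - [0,0,0.0017]
    - [0,0,0.0017]
    - [0,0,0.0017]
    - [0,0,0.0017]
    - [0,0,0.0017]
    - [0,0,0.0017]
  angular:
    - [0,0,1]
    - [0,0,1]
    - [0,0,1]
    - [0,0,1]
    - [0,0,1]
    - [0,0,1]
    - [0,0,1]
    - [0,0,1]
    - [0,0,1]
    - [0,0,1]
  fingers: [0,0,0,0,0,0,0,0,0,0]

```text
time: 32.28
eef_pos: [0.4808, -0.0044, 0.0886]
eef_rot: [[-0.999, -0.033, -0.0], [-0.033, 0.999, 0.0], [0.0, 0.0, -1.0]]
ft_force: [-0.2, -0.1, 0.1]
finger_gap: 0.644
gripper_force: 20.0
```

Emit:
apply_moves:
  dp:
    - [0,0,0.0017]
    - [0,0,0.0017]
    - [0,0,0.0017]
    - [0,0,0.0017]
    - [0,0,0.0017]
    - [0,0,0.0017]
    - [0,0,0.0017]
    - [0,0,0.0017]
    - [0,0,0.0017]
    - [0,0,0.0017]
  angular:
    - [0,0,1]
    - [0,0,1]
    - [0,0,1]
    - [0,0,1]
    - [0,0,1]
    - [0,0,1]
    - [0,0,1]
    - [0,0,1]
    - [0,0,1]
    - [0,0,1]
  fingers: [0,0,0,0,0,0,0,0,0,0]

```text
time: 33.52
eef_pos: [0.4807, -0.0043, 0.0894]
eef_rot: [[-0.673, -0.74, -0.0], [-0.74, 0.673, 0.0], [0.0, 0.0, -1.0]]
ft_force: [-0.2, 1.1, -0.5]
finger_gap: 0.64
gripper_force: 20.0
```

Emit:
apply_moves:
  dp:
    - [0,0,0]
    - [0,0,0]
    - [0,0,0]
    - [0,0,0]
    - [0,0,0]
    - [0,0,0]
    - [0,0,0]
    - [0,0,0]
    - [0,0,0]
    - [0,0,0]
  angular:
    - [0,0,0]
    - [0,0,0]
    - [0,0,0]
    - [0,0,-1]
    - [0,0,-1]
    - [0,0,-1]
    - [0,0,-1]
    - [0,0,-1]
    - [0,0,-1]
    - [0,0,-1]
  fingers: [0.6,0.6,0.6,0.6,0.6,0.6,0.6,0.6,0.6,0.6]

```text
time: 34.78
eef_pos: [0.4809, -0.0044, 0.0895]
eef_rot: [[-0.965, -0.264, 0.0], [-0.264, 0.965, -0.0], [-0.0, -0.0, -1.0]]
ft_force: [-0.4, 0.1, -0.1]
finger_gap: 0.802
gripper_force: 0.0
```

```bash
python3 - <<'E'
from h import *
np.set_printoptions(precision=4,suppress=True)
o=robot.observe();print(o['time'],o['eef_pos'],o['qpos'],o['ft_force'])
p=grab_frame('scene')
for d in dets(p,'lid'):
    print(d['conf'],d['box'])
    if d['box'][0]>290 and d['box'][0]<320: print([fit([(p,d['pixels'])],(.481,-.0044,z),.03,.03,False) for z in (.069,.08)])
save(p,'s2.png',6,(255,130,375,230))
E
```

```text
34.775 [ 0.4809 -0.0044  0.0895] [-0.2417  0.2687  1.8722 -0.      1.0005 -2.0795] [-0.3545  0.1153 -0.132 ]
0.89 [300.3, 172.8, 332.3, 198.6]
[(array([ 0.4703, -0.0081,  0.069 ]), np.float64(0.06340819022457067)), (array([ 0.4796, -0.0047,  0.08  ]), np.float64(0.08740359897172234))]
0.49 [339.3, 229.4, 493.9, 322.1]
```

View pics/s2.png

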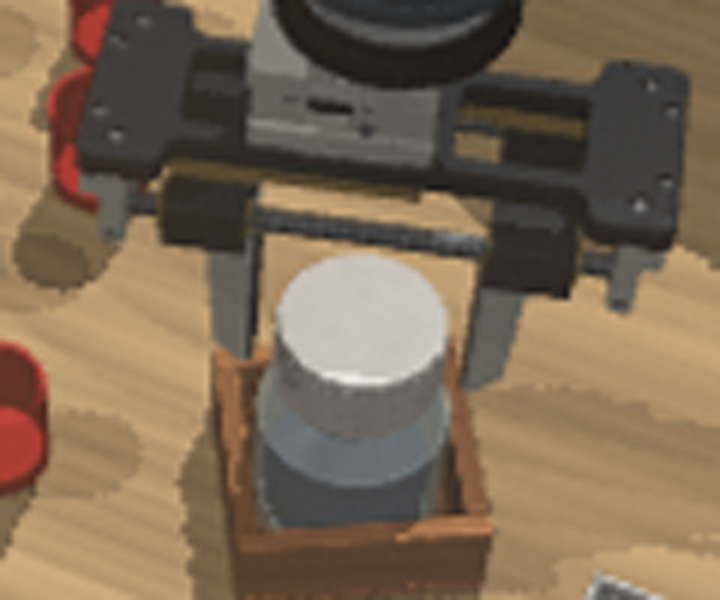

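Emit:
apply_moves:
  dp:
    - [0,0,0]
    - [0,0,0]
    - [0,0,0]
    - [0,0,0]
    - [0,0,0]
    - [0,0,0]
    - [0,0,0]
    - [0,0,0]
    - [0,0,0]
    - [0,0,0]
  angular:
    - [0,0,-1]
    - [0,0,-1]
    - [0,0,-1]
    - [0,0,-1]
    - [0,0,-1]
    - [0,0,-1]
    - [0,0,-1]
    - [0,0,-1]
    - [0,0,-1]
    - [0,0,-1]
  fingers: [0.6,0.6,0.6,0.6,0.6,0.6,0.6,0.6,0.6,0.6]

```text
time: 36.12
eef_pos: [0.4809, -0.0044, 0.0895]
eef_rot: [[-0.862, 0.506, 0.0], [0.506, 0.862, -0.0], [-0.0, 0.0, -1.0]]
ft_force: [1.3, -0.4, 0.8]
finger_gap: 0.8
gripper_force: 0.0
```

Emit:
apply_moves:
  dp:
    - [0,0,0]
    - [0,0,0]
    - [0,0,0]
    - [0,0,0]
    - [0,0,0]
    - [0,0,0]
    - [0,0,0]
    - [0,0,0]
    - [0,0,0]
    - [0,0,0]
  angular:
    - [0,0,-1]
    - [0,0,-1]
    - [0,0,-1]
    - [0,0,-1]
    - [0,0,-1]
    - [0,0,-1]
    - [0,0,0]
    - [0,0,0]
    - [0,0,0]
    - [0,0,0]
  fingers: [0.6,0.6,0.6,0.6,0.6,0.6,0,0,0,0]

```text
time: 37.38
eef_pos: [0.4808, -0.0044, 0.0895]
eef_rot: [[-0.533, 0.846, 0.0], [0.846, 0.533, -0.0], [-0.0, 0.0, -1.0]]
ft_force: [0.3, 1.0, 0.2]
finger_gap: 0.647
gripper_force: 20.0
```

Emit:
apply_moves:
  dp:
    - [0,0,0.0017]
    - [0,0,0.0017]
    - [0,0,0.0017]
    - [0,0,0.0017]
    - [0,0,0.0017]
    - [0,0,0.0017]
    - [0,0,0.0017]
    - [0,0,0.0017]
    - [0,0,0.0017]
    - [0,0,0.0017]
  angular:
    - [0,0,1]
    - [0,0,1]
    - [0,0,1]
    - [0,0,1]
    - [0,0,1]
    - [0,0,1]
    - [0,0,1]
    - [0,0,1]
    - [0,0,1]
    - [0,0,1]
  fingers: [0,0,0,0,0,0,0,0,0,0]

```text
time: 38.62
eef_pos: [0.4808, -0.0044, 0.0903]
eef_rot: [[-0.979, 0.205, 0.0], [0.205, 0.979, 0.0], [-0.0, 0.0, -1.0]]
ft_force: [0.9, 1.1, -0.9]
finger_gap: 0.649
gripper_force: 20.0
```

Emit:
apply_moves:
  dp:
    - [0,0,0.0017]
    - [0,0,0.0017]
    - [0,0,0.0017]
    - [0,0,0.0017]
    - [0,0,0.0017]
    - [0,0,0.0017]
    - [0,0,0.0017]
    - [0,0,0.0017]
    - [0,0,0.0017]
    - [0,0,0.0017]
  angular:
    - [0,0,1]
    - [0,0,1]
    - [0,0,1]
    - [0,0,1]
    - [0,0,1]
    - [0,0,1]
    - [0,0,1]
    - [0,0,1]
    - [0,0,1]
    - [0,0,1]
  fingers: [0,0,0,0,0,0,0,0,0,0]

```text
time: 39.88
eef_pos: [0.4807, -0.0043, 0.0911]
eef_rot: [[-0.829, -0.559, -0.0], [-0.559, 0.829, 0.0], [0.0, 0.0, -1.0]]
ft_force: [0.0, -0.1, 0.4]
finger_gap: 0.651
gripper_force: 20.0
```

Emit:
apply_moves:
  dp:
    - [0,0,0.0017]
    - [0,0,0.0017]
    - [0,0,0.0017]
    - [0,0,0.02]
    - [0,0,0.02]
    - [0,0,0]
  angular:
    - [0,0,1]
    - [0,0,1]
    - [0,0,1]
    - [0,0,0]
    - [0,0,0]
    - [0,0,0]
  fingers: [0,0,0,0,0,0]

```text
time: 40.62
eef_pos: [0.4809, -0.0044, 0.0935]
eef_rot: [[-0.675, -0.738, 0.0], [-0.738, 0.675, -0.0], [-0.0, -0.0, -1.0]]
ft_force: [-0.7, 0.3, -0.2]
finger_gap: 0.651
gripper_force: 20.0
```

Emit:
apply_moves:
  dp:
    - [0,0,0.1]
    - [0,0,0.1]
    - [0,0,0.1]
    - [0,0,0.2]
    - [0,0,0.4]
    - [0,0,0.6]
    - [0,0,0]
  angular:
    - [0,0,0]
    - [0,0,0]
    - [0,0,0]
    - [0,0,0]
    - [0,0,-1]
    - [0,0,-1]
    - [0,0,-1]
  fingers: [0,0,0,0,0,0,0]

```text
time: 41.5
eef_pos: [0.4826, -0.0048, 0.1714]
eef_rot: [[-0.832, -0.554, 0.005], [-0.554, 0.832, -0.001], [-0.004, -0.004, -1.0]]
ft_force: [1.0, 1.1, -0.4]
finger_gap: 0.648
gripper_force: 20.0
```

```bash
python3 - <<'E'
from h import *
np.set_printoptions(precision=4,suppress=True)
o=robot.observe();print(o['time'],o['eef_pos'],o['qpos'],o['ft_force'])
P=[grab_frame('scene'),grab_frame('top')]
V=[]
for p in P:
    for d in dets(p,'coaster')[:1]:
        print(d['conf'],d['box']);V.append((p,d['pixels'])); print(fit(V[-1:],(.672,.028,0),.006,.055,False))
print(fit(V,(.672,.028,0),.006,.055))
p=P[0]
for d in dets(p,'lid'): print('lid',d['conf'],d['box'], fit([(p,d['pixels'])],(.481,-.0044,o['eef_pos'][2]-.009),.03,.03,False))
for n,p in zip('st',P):
  for k in('stand','dropper','tray'):
    for d in dets(p,k):
        v,u=np.nonzero(d['pixels']);print(n,k,d['conf'],d['box'],u.mean(),v.mean(),cv2.minAreaRect(np.c_[u,v].astype(np.float32)))
E
```

```text
41.5 [ 0.4826 -0.0048  0.1714] [-0.2416  0.1735  1.7664  0.      1.1962 -2.4   ] [ 1.0233  1.0547 -0.4297]
0.66 [261.9, 260.6, 319.8, 314.8]
(array([0.673 , 0.0251, 0.    ]), np.float64(0.02826379542395696))
0.87 [221.7, 151.4, 259.6, 193.8]
(array([0.6743, 0.0265, 0.    ]), np.float64(0.038367346938775526))
(array([0.6736, 0.0256, 0.0012]), np.float64(0.07402955335456751))
lid 0.55 [302.4, 144.7, 334.6, 178.5] (array([ 0.4819, -0.0063,  0.1624]), np.float64(0.07346491228070173))
s stand 0.72 [203.3, 219.0, 240.3, 257.6] 222.6219281663516 238.22211720226844 ((222.30003356933594, 236.90000915527344), (36.224300384521484, 35.329872131347656), 26.56505012512207)
s dropper 0.67 [212.6, 200.4, 221.8, 229.3] 217.68275862068967 212.97241379310344 ((217.45132446289062, 215.64300537109375), (31.661529541015625, 6.215207576751709), 82.23483276367188)
s tray 0.57 [339.5, 226.2, 498.0, 325.4] 420.0679266732983 274.0920846951826 ((420.1034240722656, 273.7413635253906), (162.2977294921875, 45.86674499511719), 21.801410675048828)
t stand 0.77 [287.3, 169.0, 311.8, 195.8] 299.3446893787575 183.22244488977955 ((299.7322998046875, 182.31846618652344), (23.020057678222656, 24.517749786376953), 3.1798300743103027)
t stand 0.58 [221.6, 151.5, 255.4, 192.0] 238.16253207869974 172.26603934987168 ((238.00001525878906, 172.5), (37.47665786743164, 37.47665786743164), 45.0)
t tray 0.63 [102.2, 205.7, 200.8, 243.6] 149.39401126593538 223.25259412985474 ((151.5, 223.5), (35.0, 99.0), 90.0)
```

Emit:
apply_moves:
  dp:
    - [0.76,0.12,0]
    - [0.76,0.12,0]
    - [0.76,0.12,0]
    - [0.76,0.12,0]
    - [0.76,0.12,-0.5]
    - [0,0,-0.6]
    - [0,0,-0.6]
    - [0,0,-0.6]
    - [0,0,-0.4]
    - [0,0,0]
  angular:
    - [0,0,-1]
    - [0,0,-1]
    - [0,0,-1]
    - [0,0,-1]
    - [0,0,0]
    - [0,0,0]
    - [0,0,0]
    - [0,0,0]
    - [0,0,0]
    - [0,0,0]
  fingers: [0,0,0,0,0,0,0,0,0,0]

```text
time: 43.3
eef_pos: [0.6692, 0.0258, 0.031]
eef_rot: [[-0.964, -0.267, -0.005], [-0.267, 0.964, 0.001], [0.004, 0.002, -1.0]]
ft_force: [0.6, 0.8, 0.1]
finger_gap: 0.649
gripper_force: 20.0
```

Emit:
apply_moves:
  dp:
    - [0.08,0,-0.1]
    - [0,0,-0.08]
    - [0,0,-0.06]
    - [0,0,-0.04]
    - [0,0,0]
  angular:
    - [0,0,0]
    - [0,0,0]
    - [0,0,0]
    - [0,0,0]
    - [0,0,0]
  fingers: [0,0,0,0,0]

```text
time: 43.92
eef_pos: [0.6747, 0.0256, 0.0194]
eef_rot: [[-0.964, -0.267, -0.0], [-0.267, 0.964, -0.0], [0.0, 0.0, -1.0]]
ft_force: [-0.1, 0.7, -0.3]
finger_gap: 0.649
gripper_force: 20.0
```

Emit:
apply_moves:
  dp:
    - [0,0,-0.04]
    - [0,0,-0.03]
    - [0,0,-0.02]
    - [0,0,0]
  angular:
    - [0,0,0]
    - [0,0,0]
    - [0,0,0]
    - [0,0,0]
  fingers: [0,0,0,0]

```text
time: 44.42
eef_pos: [0.6749, 0.0256, 0.0149]
eef_rot: [[-0.964, -0.267, 0.0], [-0.267, 0.964, -0.0], [-0.0, -0.0, -1.0]]
ft_force: [1.2, 0.2, 0.4]
finger_gap: 0.65
gripper_force: 20.0
```

Emit:
apply_moves:
  dp:
    - [0,0,-0.015]
    - [0,0,0]
    - [0,0,-0.01]
    - [0,0,0]
  angular:
    - [0,0,0]
    - [0,0,0]
    - [0,0,0]
    - [0,0,0]
  fingers: [0,0,0,0]

```text
time: 44.92
eef_pos: [0.6749, 0.0256, 0.0148]
eef_rot: [[-0.964, -0.267, 0.001], [-0.267, 0.964, -0.0], [-0.0, -0.0, -1.0]]
ft_force: [-3.1, -0.8, 7.7]
finger_gap: 0.646
gripper_force: 20.0
```

Emit:
apply_moves:
  dp:
    - [0,0,0.02]
    - [0,0,0]
    - [0,0,0]
    - [0,0,0.3]
    - [0,0,0.9]
    - [0,0,0.9]
    - [0,-0.3,0.9]
    - [-0.35,-1,0.9]
    - [-0.35,-1,0.9]
    - [0,0,0.2]
  angular:
    - [0,0,0]
    - [0,0,0]
    - [0,0,0]
    - [0,0,0]
    - [0,0,0]
    - [0,0,0]
    - [0,0,0]
    - [0,0,0]
    - [0,0,0]
    - [0,0,0]
  fingers: [1,1,1,1,1,1,1,1,1,1]

```text
time: 46.18
eef_pos: [0.6439, -0.0829, 0.2606]
eef_rot: [[-0.965, -0.263, 0.007], [-0.263, 0.965, -0.003], [-0.006, -0.005, -1.0]]
ft_force: [0.5, 0.4, 0.3]
finger_gap: 1.001
gripper_force: 0.0
```

```bash
python3 - <<'E'
from h import *
np.set_printoptions(precision=4,suppress=True)
o=robot.observe();print(o['time'],o['eef_pos'],o['qpos'],o['ft_force'])
w=grab_frame('wrist');save(w,'w3.png')
for k in('stand','dropper','lid','coaster','jar'):
    for d in dets(w,k):
        v,u=np.nonzero(d['pixels']);print(k,d['conf'],d['box'],u.mean(),v.mean(),cv2.minAreaRect(np.c_[u,v].astype(np.float32)),atz(w,u.mean(),v.mean(),.046))
        if k=='lid': print(fit([(w,d['pixels'])],(.6746,.0256,.006),.03,.03,False))
for z in(.01,.046,.16): print(proj(w,(.632,-.143,z)))
E
```

```text
46.175 [ 0.6439 -0.0829  0.2606] [-0.299   0.4144  1.2113 -0.0009  1.5087 -2.1358] [0.5163 0.3665 0.3493]
stand 0.62 [189.6, 121.9, 264.9, 193.8] 230.07598684210527 154.28157894736842 ((226.6500244140625, 156.5500030517578), (61.66440963745117, 61.98063278198242), 18.43494987487793) [ 0.633  -0.1445  0.046 ]
dropper 0.93 [195.2, 155.2, 228.6, 187.6] 212.0499108734403 169.87700534759358 ((214.70944213867188, 168.4932403564453), (19.52960205078125, 39.40795135498047), 54.462318420410156) [ 0.6547 -0.1597  0.046 ]
lid 0.98 [332.5, 195.6, 389.0, 250.7] 360.8723311546841 222.16514161220044 ((360.47509765625, 222.22328186035156), (53.51324462890625, 52.44103240966797), 46.97493362426758) [0.6684 0.0159 0.046 ]
(array([0.6747, 0.0237, 0.006 ]), np.float64(0.06304079110012362))
lid 0.34 [72.2, 3.8, 129.5, 55.9] 99.92122830440587 30.397863818424565 ((100.30000305175781, 30.900001525878906), (63.95154571533203, 42.48529052734375), 26.56505012512207) [ 0.5476 -0.2976  0.046 ]
(array([0.6746, 0.0256, 0.006 ]), np.float64(1.0))
lid 0.31 [196.1, 156.7, 229.5, 188.4] 212.2136752136752 170.001709401
[... 475 characters left out ...]
546875, 221.12554931640625), (52.33415985107422, 50.792179107666016), 52.594642639160156) [0.6678 0.016  0.046 ]
jar 0.65 [339.9, 0.0, 452.6, 104.4] 393.19180917111424 47.102712122862435 ((395.3077087402344, 46.53845977783203), (98.842529296875, 102.37261962890625), 78.69007110595703) [ 0.4857 -0.0112  0.046 ]
jar 0.43 [14.8, 143.4, 176.8, 242.9] 105.7424276419116 198.68297060803232 ((94.11279296875, 192.585693359375), (176.14529418945312, 37.446014404296875), 27.758541107177734) [ 0.7177 -0.2673  0.046 ]
(np.float64(235.97277634859768), np.float64(150.54419573353556))
(np.float64(231.6604334614183), np.float64(153.7838594223901))
(np.float64(210.583883888748), np.float64(169.6176959523944))
```

View pics/w3.png

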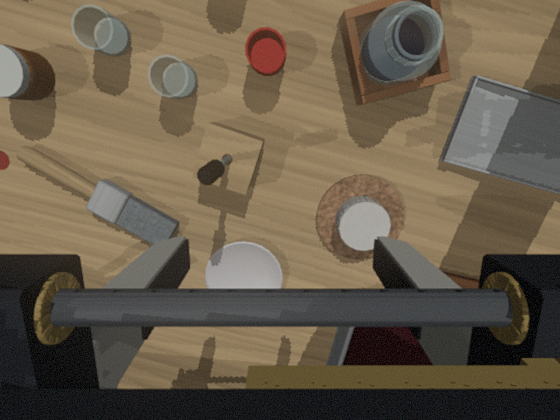

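Emit:
apply_moves:
  dp:
    - [0,-0.9,0]
    - [0,-0.9,0]
    - [0.2,-0.3,0]
    - [0,0,0]
  angular:
    - [0,0,-1]
    - [0,0,-1]
    - [0,0,-1]
    - [0,0,0]
  fingers: [0.4,0.4,0.4,0.4]

```text
time: 46.98
eef_pos: [0.6534, -0.1844, 0.2534]
eef_rot: [[-1.0, -0.03, -0.003], [-0.03, 1.0, 0.001], [0.003, 0.001, -1.0]]
ft_force: [0.2, -0.2, 0.2]
finger_gap: 0.702
gripper_force: 0.0
```

```bash
python3 - <<'E'
from h import *
np.set_printoptions(precision=4,suppress=True)
o=robot.observe();print(o['time'],o['eef_pos'],o['eef_rot'],o['qpos'])
P=[grab_frame('wrist'),grab_frame('scene'),grab_frame('top')];save(P[0],'w4.png')
V=[]
for p in P:
    for d in dets(p,'dropper'):
        v,u=np.nonzero(d['pixels']);print(d['conf'],d['box'],u.mean(),v.mean())
    for d in dets(p,'dropper')[:1]: V.append((p,d['pixels']))
def mask(p,q):
    x,y,dx,dy=q; m=np.zeros((420,560),np.uint8); a=np.linspace(0,2*np.pi,24,endpoint=False)
    for z0,z1,r in((.046,.117,.004),(.116,.16,.008)):
        L=[proj(p,(x+dx*(z-.046)+r*np.cos(t),y+dy*(z-.046)+r*np.sin(t),z)) for z in(z0,z1) for t in a]
        cv2.fillConvexPoly(m,np.round(cv2.convexHull(np.array(L,np.float32))*16).astype(np.int32),1,8,4)
    return m>0
def cost(s,VV):
    q=np.array([s[0]/1e3,s[1]/1e3,s[2]/1e2,s[3]/1e2]);c=0
    for p,m in VV: k=mask(p,q); c+=1-(k&m).sum()/(k|m).sum()
    return c
for VV in (V,V[:2],V[:1]):
    x0=np.array([634,-143,0,0.])
    r=minimize(cost,x0,args=(VV,),method='Nelder-Mead',options=dict(initial_simplex=x0+np.vstack([np.zeros(4),5*np.eye(4)]),maxiter=600))
    print(r.x,r.fun, 'bulb@.133',r.x[0]+r.x[2]*.87,r.x[1]+r.x[3]*.87)
for k in ('stand',):
  for p in P:
    for d in dets(p,k)[:1]: v,u=np.nonzero(d['pixels']);print(k,d['conf'],d['box'],atz(p,u.mean(),v.mean(),.046))
E
```

```text
46.975 [ 0.6534 -0.1844  0.2534] [[-0.9995 -0.0304 -0.0027]
 [-0.0304  0.9995  0.0014]
 [ 0.0026  0.0015 -1.    ]] [-0.4391  0.4813  1.1246  0.0001  1.5387 -2.0403]
0.8 [312.3, 163.6, 335.4, 200.2] 325.0635738831615 182.15463917525773
0.57 [500.3, 230.5, 557.8, 258.3] 530.8644927536232 242.52101449275364
0.48 [212.7, 201.0, 227.0, 233.7] 217.85096153846155 213.78365384615384
0.55 [297.0, 172.1, 305.3, 181.4] 301.8 175.6
0.48 [228.5, 159.5, 250.9, 180.4] 237.99767981438515 170.76566125290023
[ 639.1471 -147.5193   -0.3123    0.4997] 0.6896244161726263 bulb@.133 638.8754827989137 -147.08453865038828
[ 635.9222 -149.2369    1.8521    0.1424] 0.3864420084667358 bulb@.133 637.5335146300872 -149.11308032346403
[ 637.5302 -148.8811   -0.7886   -0.5356] 0.0674157303370787 bulb@.133 636.8440599712544 -149.34705642904598
stand 0.71 [286.2, 138.9, 350.4, 197.1] [ 0.6338 -0.1509  0.046 ]
stand 0.66 [201.9, 218.4, 240.5, 255.2] [ 0.6511 -0.137   0.046 ]
stand 0.86 [287.1, 168.9, 312.2, 195.0] [ 0.6333 -0.1441  0.046 ]
```

View pics/w4.png

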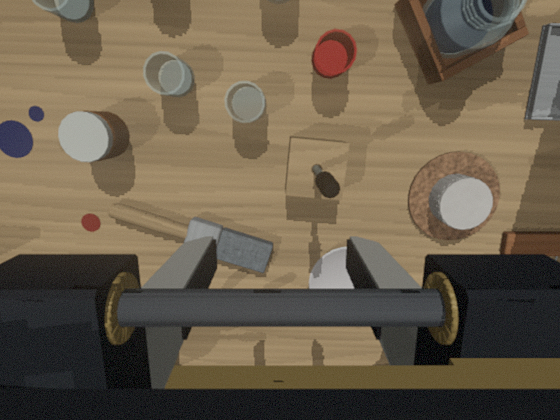

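Emit:
apply_moves:
  dp:
    - [-0.16,0.35,0]
    - [-0.16,0.35,-0.2]
    - [0,0,-0.6]
    - [0,0,-0.6]
    - [0,0,-0.6]
    - [0,0,-0.5]
    - [0,0,-0.15]
    - [0,0,0]
  angular:
    - [0,0,0]
    - [0,0,0]
    - [0,0,0]
    - [0,0,0]
    - [0,0,0]
    - [0,0,0]
    - [0,0,0]
    - [0,0,0]
  fingers: [0.2,0.2,0.2,0.2,0.2,0.2,0.2,0.2]
  force: 8

```text
time: 48.58
eef_pos: [0.6374, -0.1494, 0.1232]
eef_rot: [[-1.0, -0.03, -0.0], [-0.03, 1.0, 0.0], [0.0, 0.0, -1.0]]
ft_force: [-0.8, 0.5, -0.4]
finger_gap: 0.597
gripper_force: 0.0
```

Emit:
apply_moves:
  dp:
    - [0,0,0]
    - [0,0,0]
    - [0,0,0]
    - [0,0,0]
    - [0,0,0]
    - [0,0,0]
  angular:
    - [0,0,0]
    - [0,0,0]
    - [0,0,0]
    - [0,0,0]
    - [0,0,0]
    - [0,0,0]
  fingers: [-0.3,-0.5,-0.7,-0.8,-0.8,-0.8]

```text
time: 49.32
eef_pos: [0.6374, -0.1489, 0.1232]
eef_rot: [[-1.0, -0.03, 0.0], [-0.03, 1.0, 0.001], [-0.0, 0.001, -1.0]]
ft_force: [0.1, 0.8, 1.4]
finger_gap: 0.17
gripper_force: 8.0
```

Emit:
apply_moves:
  dp:
    - [0,0,0.2]
    - [0,0,0.4]
    - [0,0,0.6]
    - [0,0,0.6]
    - [0,0,0.6]
    - [0,0,0.4]
    - [-0.5,0.46,0]
    - [-0.5,0.46,0]
    - [-0.5,0.46,0]
    - [-0.5,0.46,0]
  angular:
    - [0,0,0]
    - [0,0,0]
    - [0,0,0]
    - [0,0,0]
    - [0,0,0]
    - [0,0,0]
    - [0,0,0]
    - [0,0,0]
    - [0,0,0]
    - [0,0,0]
  fingers: [-0.8,-0.8,-0.8,-0.8,-0.8,-0.8,-0.8,-0.8,-0.8,-0.8]

```text
time: 50.58
eef_pos: [0.5366, -0.0571, 0.2639]
eef_rot: [[-1.0, -0.03, 0.001], [-0.03, 1.0, -0.001], [-0.001, -0.001, -1.0]]
ft_force: [-0.1, -0.5, -0.3]
finger_gap: 0.166
gripper_force: 8.0
```

Emit:
apply_moves:
  dp:
    - [-0.5,0.46,0]
    - [-0.5,0.46,0]
    - [-0.1,0.08,0]
    - [0,0,0]
    - [0,0,0]
  angular:
    - [0,0,0]
    - [0,0,0]
    - [0,0,0]
    - [0,0,0]
    - [0,0,0]
  fingers: [-0.8,-0.8,-0.8,-0.8,-0.8]

```text
time: 51.2
eef_pos: [0.4833, -0.0082, 0.2633]
eef_rot: [[-1.0, -0.03, 0.001], [-0.03, 1.0, -0.001], [-0.001, -0.001, -1.0]]
ft_force: [0.5, -0.6, -0.4]
finger_gap: 0.167
gripper_force: 8.0
```

```bash
python3 - <<'E'
from h import *
np.set_printoptions(precision=4,suppress=True)
o=robot.observe();print(o['time'],o['eef_pos'],o['eef_rot'],o['qpos'],o['finger_gap'])
p=grab_frame('scene');w=grab_frame('wrist')
for q in (p,w):
    for d in dets(q,'dropper')[:2]: print(d['conf'],d['box'])
a=cv2.resize(p['color'][120:240,250:390],None,fx=4,fy=4,interpolation=2);b=cv2.resize(w['color'][100:420,130:430],None,fx=1.5,fy=1.5)
im=np.zeros((480,1010,3),np.uint8);im[:,:560]=a;im[:480,560:]=b
im=cv2.resize(im,(800,380));cv2.imwrite('pics/d1.png',im[:,:,::-1])
tip=o['eef_pos']-[0,0,.113]
print('proj tip exp',proj(p,tip),proj(w,tip),'mouth',proj(p,(.4808,-.0044,.094)))
E
```

```text
51.2 [ 0.4833 -0.0082  0.2633] [[-0.9996 -0.0296  0.0007]
 [-0.0296  0.9996 -0.0006]
 [-0.0007 -0.0006 -1.    ]] [-0.248   0.1087  1.6113 -0.0004  1.4208 -1.8483] 0.16667408133390993
0.76 [313.3, 118.9, 321.9, 171.1]
0.76 [262.2, 202.6, 296.6, 292.7]
proj tip exp (np.float64(314.12716128605535), np.float64(170.5093856034628)) (np.float64(281.65906210372566), np.float64(201.33999663451317)) mouth (np.float64(314.4464958123242), np.float64(187.37431031151553))
```

View pics/d1.png

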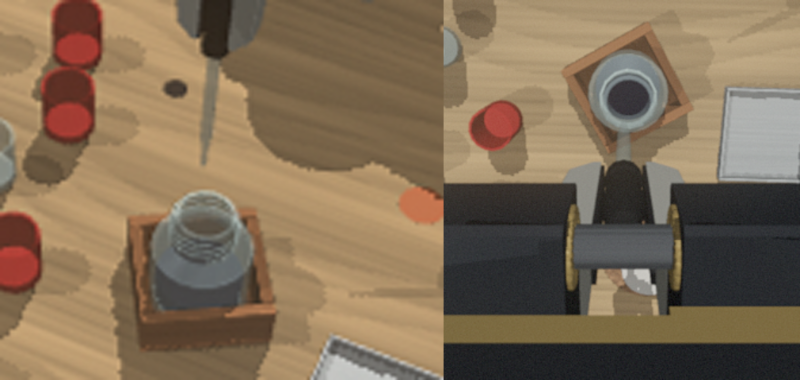

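Emit:
apply_moves:
  dp:
    - [-0.05,0.08,0]
    - [0,0,-0.3]
    - [0,0,-0.4]
    - [0,0,-0.5]
    - [0,0,-0.5]
    - [0,0,-0.5]
    - [0,0,-0.4]
    - [0,0,-0.2]
    - [0,0,0]
  angular:
    - [0,0,0]
    - [0,0,0]
    - [0,0,0]
    - [0,0,0]
    - [0,0,0]
    - [0,0,0]
    - [0,0,0]
    - [0,0,0]
    - [0,0,0]
  fingers: [-0.8,-0.8,-0.8,-0.8,-0.8,-0.8,-0.8,-0.8,-0.8]

```text
time: 52.52
eef_pos: [0.4792, -0.0032, 0.1223]
eef_rot: [[-1.0, -0.03, -0.002], [-0.03, 1.0, 0.0], [0.002, 0.0, -1.0]]
ft_force: [-0.2, 0.9, -0.3]
finger_gap: 0.167
gripper_force: 8.0
```

Emit:
apply_moves:
  dp:
    - [0.02,-0.02,-0.03]
    - [0,0,-0.02]
    - [0,0,-0.02]
    - [0,0,0]
  angular:
    - [0,0,0]
    - [0,0,0]
    - [0,0,0]
    - [0,0,0]
  fingers: [-0.8,-0.8,-0.8,-0.8]

```text
time: 53.02
eef_pos: [0.4809, -0.0043, 0.1197]
eef_rot: [[-1.0, -0.03, 0.0], [-0.03, 1.0, -0.0], [-0.0, -0.0, -1.0]]
ft_force: [0.6, 0.5, -0.4]
finger_gap: 0.168
gripper_force: 8.0
```

Emit:
apply_moves:
  dp:
    - [0,0,-0.02]
    - [0,0,-0.01]
    - [0,0,0]
    - [0,0,0]
  angular:
    - [0,0,0]
    - [0,0,0]
    - [0,0,0]
    - [0,0,0]
  fingers: [-0.8,-0.8,-0.8,-0.8]

```text
time: 53.52
eef_pos: [0.4809, -0.0043, 0.1181]
eef_rot: [[-1.0, -0.03, 0.0], [-0.03, 1.0, -0.0], [-0.0, -0.0, -1.0]]
ft_force: [-0.9, 0.3, 0.6]
finger_gap: 0.168
gripper_force: 8.0
```

Emit:
apply_moves:
  dp:
    - [0,0,0]
    - [0,0,0]
    - [0,0,0]
    - [0,0,0]
    - [0,0,0]
    - [0,0,0]
    - [0,0,0.4]
    - [0,0,0.8]
    - [0,0,0.8]
    - [0,0,0.8]
  angular:
    - [0,0,0]
    - [0,0,0]
    - [0,0,0]
    - [0,0,0]
    - [0,0,0]
    - [0,0,0]
    - [0,0,0]
    - [0,0,0]
    - [0,0,0]
    - [0,0,0]
  fingers: [-0.6,-0.5,-0.3,0,0.4,0.8,0.8,0.8,0.8,0.8]

```text
time: 54.78
eef_pos: [0.4807, -0.0043, 0.2594]
eef_rot: [[-1.0, -0.03, 0.0], [-0.03, 1.0, -0.0], [-0.0, -0.0, -1.0]]
ft_force: [0.6, 0.7, -0.5]
finger_gap: 0.905
gripper_force: 0.0
```

```bash
cat > cups.py <<'E'
from h import *
np.set_printoptions(precision=4,suppress=True)
o=robot.observe();print(o['time'],o['eef_pos'],o['qpos'])
def cups(p,nm):
    for d in dets(p,'cup1'):
        m=d['pixels'];rgb=p['color'][m].mean(0)
        if rgb[0]>1.5*rgb[1]: continue
        v,u=np.nonzero(m);b=d['box']
        if b[0]<2 or b[1]<2 or b[2]>558 : continue
        g=atz(p,u.mean(),v.mean(),.02)
        q,f=fit([(p,m)],(g[0],g[1],0),.046,.021,False);print(nm,round(d['conf'],2),np.round(b),q[:2],round(f,3))
E
python3 - <<'E'
from cups import *
s=grab_frame('scene');t=grab_frame('top')
cups(s,'s');cups(t,'t')
for p in(s,t):
    for k in('dropper','lid'):
        for d in dets(p,k): print(k,d['conf'],d['box'])
for p,n in((s,'s'),(t,'t')):
    for d in dets(p,'tray')[:1]:
        m=d['pixels'].astype(np.uint8);c=max(cv2.findContours(m,0,2)[0],key=cv2.contourArea)
        R=cv2.boxPoints(cv2.minAreaRect(c)); q=cv2.approxPolyDP(cv2.convexHull(c),6,True)[:,0]
        print(n,d['box'],[atz(p,*x,.012)[:2].round(3) for x in q], np.mean([atz(p,*x,.008)[:2] for x in R],0))
save(s,'s3.png',4,(255,100,400,240))
E
```

```text
54.775 [ 0.4807 -0.0043  0.2594] [-0.2415  0.1064  1.6233 -0.      1.4119 -1.8425]
s 0.91 [240. 155. 256. 182.] [ 0.4463 -0.1931] 0.22
s 0.82 [198. 185. 216. 219.] [ 0.5691 -0.2261] 0.1
s 0.71 [158. 135. 176. 161.] [ 0.471  -0.4126] 0.069
s 0.66 [173. 169. 193. 195.] [ 0.547 -0.308] 0.108
s 0.61 [291. 180. 336. 234.] [0.4872 0.0017] 0.745
s 0.55 [198. 141. 216. 160.] [ 0.4385 -0.3127] 0.13
t 0.76 [348. 245. 369. 262.] [ 0.4378 -0.3087] 0.051
t 0.75 [320. 193. 337. 216.] [ 0.5703 -0.2235] 0.046
t 0.68 [389. 236. 406. 250.] [ 0.4718 -0.4126] 0.152
t 0.61 [310. 244. 326. 258.] [ 0.4468 -0.1926] 0.177
t 0.59 [349. 206. 370. 222.] [ 0.5447 -0.305 ] 0.141
dropper 0.45 [313.7, 171.3, 321.0, 191.7]
lid 0.94 [271.2, 267.7, 305.0, 298.9]
lid 0.72 [260.3, 263.3, 321.4, 314.8]
lid 0.6 [115.0, 219.0, 182.4, 282.3]
lid 0.85 [228.0, 159.7, 248.8, 182.8]
s [338.9, 229.1, 496.5, 323.9] [array([0.486, 0.097]), array([0.481, 0.399]), array([0.58 , 0.404]), array([0.584, 0.098])] [0.5307 0.2532]
t [100.2, 205.8, 190.9, 243.0] [array([0.573, 0.159]), array([0.479, 0.189]), array([0.484, 0.405]), array([0.579, 0.399])] [0.5303 0.2835]
```

View pics/s3.png

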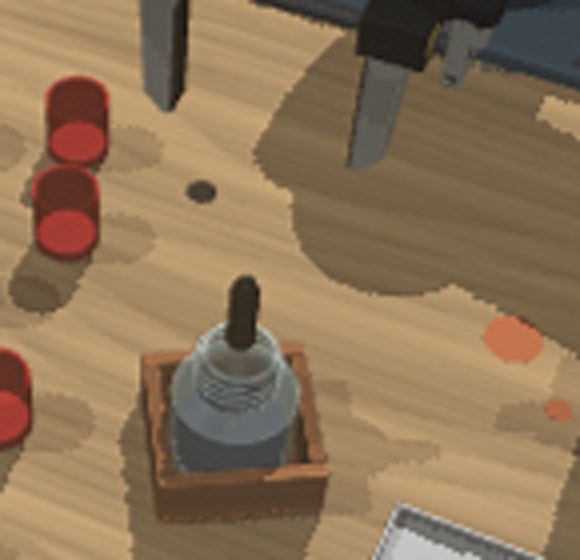

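Emit:
apply_moves:
  dp:
    - [0.1,-0.22,0]
    - [0.1,-0.22,0]
    - [0.1,-0.22,0]
    - [0.1,-0.22,0]
    - [0.1,-0.22,0]
    - [0.1,-0.22,0]
    - [0.1,-0.22,0]
    - [0.1,-0.22,0]
    - [0.1,-0.22,0]
    - [0.1,-0.22,0]
  angular:
    - [0,0,-1]
    - [0,0,-1]
    - [0,0,-1]
    - [0,0,-1]
    - [0,0,-1]
    - [0,0,-1]
    - [0,0,-1]
    - [0,0,-1]
    - [0,0,-1]
    - [0,0,-1]
  fingers: [0.35,0.35,0.35,0.35,0.35,0.35,0.35,0.35,0.35,0.35]

```text
time: 56.52
eef_pos: [0.5308, -0.1146, 0.2573]
eef_rot: [[-0.716, 0.698, -0.001], [0.698, 0.716, 0.001], [0.001, -0.001, -1.0]]
ft_force: [0.1, 0.2, 0.7]
finger_gap: 0.675
gripper_force: 0.0
```

Emit:
apply_moves:
  dp:
    - [0.08,-0.22,0]
    - [0.08,-0.22,0]
    - [0.08,-0.22,0]
    - [0.08,-0.22,0]
    - [0.08,-0.22,0]
    - [0.08,-0.22,0]
    - [0.08,-0.22,0]
    - [0.08,-0.22,0]
    - [0.08,-0.22,0]
    - [0.06,-0.23,0]
  angular:
    - [0,0,-1]
    - [0,0,-1]
    - [0,0,-1]
    - [0,0,-1]
    - [0,0,-1]
    - [0,0,-1]
    - [0,0,-1]
    - [0,0,-1]
    - [0,0,-1]
    - [0,0,-1]
  fingers: [0.35,0.35,0.35,0.35,0.35,0.35,0.35,0.35,0.35,0.35]

```text
time: 57.78
eef_pos: [0.5698, -0.225, 0.2571]
eef_rot: [[0.002, 1.0, -0.001], [1.0, -0.002, 0.001], [0.001, -0.001, -1.0]]
ft_force: [0.1, 0.3, 0.1]
finger_gap: 0.672
gripper_force: 0.0
```

```bash
python3 - <<'E'
from cups import *
print(o['eef_rot'])
w=grab_frame('wrist');cups(w,'w');save(w,'w5.png',1.4,(0,0,560,300))
E
```

```text
57.775 [ 0.5698 -0.225   0.2571] [-0.558   0.3526  1.3105  0.      1.4801 -0.5565]
[[ 0.0016  1.     -0.0014]
 [ 1.     -0.0016  0.0009]
 [ 0.0009 -0.0014 -1.    ]]
w 0.96 [148. 226. 195. 267.] [ 0.4397 -0.311 ] 0.361
w 0.88 [188. 325. 220. 346.] [ 0.4757 -0.434 ] 0.685
w 0.82 [265. 154. 301. 198.] [ 0.5712 -0.2248] 0.082
w 0.73 [243. 221. 278. 267.] [ 0.5467 -0.3055] 0.117
w 0.68 [147. 128. 196. 173.] [ 0.4462 -0.1942] 0.066
```

View pics/w5.png

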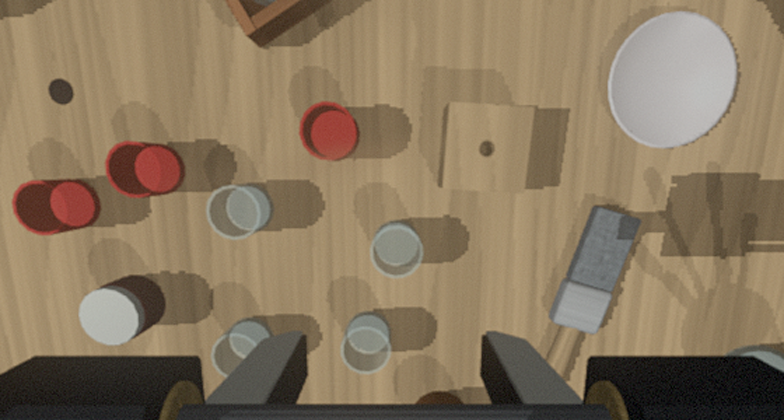

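Emit:
apply_moves:
  dp:
    - [0.01,0,-0.7]
    - [0,0,-0.8]
    - [0,0,-0.8]
    - [0,0,-0.8]
    - [0,0,-0.8]
    - [0,0,-0.6]
    - [0,0,-0.3]
    - [0,0,0]
  angular:
    - [0,0,0]
    - [0,0,0]
    - [0,0,0]
    - [0,0,0]
    - [0,0,0]
    - [0,0,0]
    - [0,0,0]
    - [0,0,0]
  fingers: [0.35,0.35,0.35,0.35,0.35,0.35,0.35,0.35]
  force: 8

```text
time: 58.88
eef_pos: [0.5698, -0.2242, 0.0172]
eef_rot: [[-0.002, 1.0, -0.002], [1.0, 0.002, 0.001], [0.001, -0.002, -1.0]]
ft_force: [0.4, 0.4, -0.7]
finger_gap: 0.673
gripper_force: 0.0
```

Emit:
apply_moves:
  dp:
    - [0,0,0]
    - [0,0,0]
    - [0,0,0]
    - [0,0,0]
    - [0,0,0]
  angular:
    - [0,0,0]
    - [0,0,0]
    - [0,0,0]
    - [0,0,0]
    - [0,0,0]
  fingers: [0.1,-0.05,-0.2,-0.25,-0.25]

```text
time: 59.5
eef_pos: [0.5711, -0.2253, 0.0193]
eef_rot: [[-0.001, 1.0, 0.002], [1.0, 0.001, -0.001], [-0.001, 0.002, -1.0]]
ft_force: [-0.6, 0.7, 5.9]
finger_gap: 0.449
gripper_force: 8.0
```

Emit:
apply_moves:
  dp:
    - [0,0,0.3]
    - [0,0,0.8]
    - [0,0,0.9]
    - [0,0,0.9]
    - [0,0.3,0.9]
    - [0,0.6,0.2]
    - [-0.08,0.9,0]
    - [-0.08,0.9,0]
    - [-0.08,0.9,0]
    - [-0.08,0.9,0]
  angular:
    - [0,0,0]
    - [0,0,0]
    - [0,0,0]
    - [0,0,0]
    - [0,0,0]
    - [0,0,0]
    - [0,0,0]
    - [0,0,0]
    - [0,0,0]
    - [0,0,0]
  fingers: [-0.25,-0.25,-0.25,-0.25,-0.25,-0.25,-0.25,-0.25,-0.25,-0.25]

```text
time: 60.75
eef_pos: [0.5538, 0.0016, 0.2188]
eef_rot: [[-0.001, 1.0, 0.0], [1.0, 0.001, -0.0], [-0.0, 0.0, -1.0]]
ft_force: [0.3, -0.4, -1.9]
finger_gap: 0.449
gripper_force: 8.0
```

Emit:
apply_moves:
  dp:
    - [-0.08,0.9,0]
    - [-0.08,0.9,0]
    - [-0.08,0.9,0]
    - [-0.08,0.9,0]
    - [-0.08,0.9,0]
    - [-0.08,0.9,0]
    - [0,0.9,0]
    - [0,0.9,-0.5]
    - [0,0.5,-0.8]
    - [0,0,0]
  angular:
    - [0,0,0]
    - [0,0,0]
    - [0,0,0]
    - [0,0,0]
    - [0,0,0]
    - [0,0,0]
    - [0,0,0]
    - [0,0,0]
    - [0,0,0]
    - [0,0,0]
  fingers: [-0.25,-0.25,-0.25,-0.25,-0.25,-0.25,-0.25,-0.25,-0.25,-0.25]

```text
time: 62.0
eef_pos: [0.5274, 0.3856, 0.1496]
eef_rot: [[-0.004, 1.0, -0.007], [1.0, 0.004, -0.003], [-0.003, -0.007, -1.0]]
ft_force: [0.0, -0.8, -0.5]
finger_gap: 0.451
gripper_force: 8.0
```

Emit:
apply_moves:
  dp:
    - [0.03,-0.25,-0.3]
    - [0,0,-0.7]
    - [0,0,-0.7]
    - [0,0,-0.5]
    - [0,0,-0.2]
    - [0,0,0]
    - [0,0,0]
  angular:
    - [0,0,0]
    - [0,0,0]
    - [0,0,0]
    - [0,0,0]
    - [0,0,0]
    - [0,0,0]
    - [0,0,0]
  fingers: [-0.25,-0.25,-0.25,-0.25,-0.25,-0.25,-0.25]

```text
time: 62.88
eef_pos: [0.5331, 0.3729, 0.035]
eef_rot: [[-0.001, 1.0, 0.003], [1.0, 0.001, 0.001], [0.001, 0.003, -1.0]]
ft_force: [-0.2, 0.9, -1.0]
finger_gap: 0.451
gripper_force: 8.0
```

Emit:
apply_moves:
  dp:
    - [-0.05,0,-0.08]
    - [0,0,-0.06]
    - [0,0,-0.06]
    - [0,0,-0.03]
    - [0,0,0]
  angular:
    - [0,0,0]
    - [0,0,0]
    - [0,0,0]
    - [0,0,0]
    - [0,0,0]
  fingers: [-0.25,-0.25,-0.25,-0.25,-0.25]

```text
time: 63.5
eef_pos: [0.5291, 0.3727, 0.0222]
eef_rot: [[-0.001, 1.0, -0.0], [1.0, 0.001, -0.0], [-0.0, -0.0, -1.0]]
ft_force: [-3.1, -0.3, 5.4]
finger_gap: 0.45
gripper_force: 8.0
```

Emit:
apply_moves:
  dp:
    - [0,0,0]
    - [0,0,0]
    - [0,0,0]
    - [0,0,0.4]
    - [0,0,0.8]
    - [0,0,0.8]
    - [0,0,0.8]
    - [0,-0.5,0.8]
    - [0,-1,0]
    - [0,-1,0]
  angular:
    - [0,0,0]
    - [0,0,0]
    - [0,0,0]
    - [0,0,0]
    - [0,0,0]
    - [0,0,0]
    - [0,0,0]
    - [0,0,0]
    - [0,0,0]
    - [0,0,0]
  fingers: [0,0.2,0.35,0.35,0.35,0.35,0.35,0.35,0.35,0.35]

```text
time: 64.75
eef_pos: [0.5295, 0.2467, 0.2023]
eef_rot: [[-0.002, 1.0, 0.002], [1.0, 0.002, 0.0], [0.0, 0.002, -1.0]]
ft_force: [0.8, -0.3, 0.2]
finger_gap: 0.673
gripper_force: 0.0
```

Emit:
apply_moves:
  dp:
    - [0.03,-1,0]
    - [0.03,-1,0]
    - [0.03,-1,0]
    - [0.03,-1,0]
    - [0.03,-1,0]
    - [0.03,-1,0]
    - [0.03,-1,0]
    - [0.03,-1,0]
    - [0.05,-1,0]
    - [0.05,-1,0]
  angular:
    - [0,0,0]
    - [0,0,0]
    - [0,0,0]
    - [0,0,0]
    - [0,0,0]
    - [0,0,0]
    - [0,0,0]
    - [0,0,0]
    - [0,0,0]
    - [0,0,0]
  fingers: [0.35,0.35,0.35,0.35,0.35,0.35,0.35,0.35,0.35,0.35]

```text
time: 66.0
eef_pos: [0.5463, -0.254, 0.2016]
eef_rot: [[-0.001, 1.0, 0.0], [1.0, 0.001, -0.0], [-0.0, 0.0, -1.0]]
ft_force: [0.3, -0.4, -0.2]
finger_gap: 0.674
gripper_force: 0.0
```

```bash
python3 - <<'E'
from cups import *
s=grab_frame('scene');w=grab_frame('wrist');cups(s,'s');cups(w,'w')
E
```

```text
66.0 [ 0.5463 -0.254   0.2016] [-0.6203  0.3634  1.4299  0.0001  1.348  -0.6212]
s 0.96 [466. 274. 492. 306.] [0.5283 0.3728] 0.113
s 0.84 [238. 157. 255. 182.] [ 0.4466 -0.1938] 0.234
s 0.78 [156. 135. 180. 158.] [ 0.4705 -0.4129] 0.182
s 0.56 [175. 170. 193. 195.] [ 0.5444 -0.3069] 0.127
w 0.91 [258. 205. 301. 258.] [ 0.5463 -0.3054] 0.068
w 0.83 [189. 323. 229. 349.] [ 0.4675 -0.4328] 0.614
w 0.78 [144.  93. 204. 143.] [ 0.4462 -0.1937] 0.061
w 0.75 [146. 208. 200. 259.] [ 0.4387 -0.3113] 0.211
```

Emit:
apply_moves:
  dp:
    - [0,-0.5,0]
    - [0,-0.54,-0.3]
    - [0,0,-0.8]
    - [0,0,-0.8]
    - [0,0,-0.8]
    - [0,0,-0.6]
    - [0,0,-0.38]
    - [0,0,0]
    - [0,0,0]
  angular:
    - [0,0,0]
    - [0,0,0]
    - [0,0,0]
    - [0,0,0]
    - [0,0,0]
    - [0,0,0]
    - [0,0,0]
    - [0,0,0]
    - [0,0,0]
  fingers: [0.35,0.35,0.35,0.35,0.35,0.35,0.35,0.35,0.35]

```text
time: 67.32
eef_pos: [0.5466, -0.3051, 0.0178]
eef_rot: [[-0.001, 1.0, 0.0], [1.0, 0.001, -0.0], [-0.0, 0.0, -1.0]]
ft_force: [-0.1, -0.7, 0.9]
finger_gap: 0.675
gripper_force: 0.0
```

Emit:
apply_moves:
  dp:
    - [0,0,0]
    - [0,0,0]
    - [0,0,0]
    - [0,0,0]
    - [0,0,0]
  angular:
    - [0,0,0]
    - [0,0,0]
    - [0,0,0]
    - [0,0,0]
    - [0,0,0]
  fingers: [0.1,-0.05,-0.2,-0.25,-0.25]

```text
time: 67.95
eef_pos: [0.5467, -0.3046, 0.0183]
eef_rot: [[-0.001, 1.0, 0.001], [1.0, 0.001, -0.001], [-0.001, 0.001, -1.0]]
ft_force: [-1.2, 0.1, 4.7]
finger_gap: 0.449
gripper_force: 8.0
```

Emit:
apply_moves:
  dp:
    - [0,0,0.3]
    - [0,0,0.8]
    - [0,0,0.9]
    - [0,0,0.9]
    - [0,0.3,0.7]
    - [0,0.6,0]
    - [-0.03,1,0]
    - [-0.03,1,0]
    - [-0.03,1,0]
    - [-0.03,1,0]
  angular:
    - [0,0,0]
    - [0,0,0]
    - [0,0,0]
    - [0,0,0]
    - [0,0,0]
    - [0,0,0]
    - [0,0,0]
    - [0,0,0]
    - [0,0,0]
    - [0,0,0]
  fingers: [-0.25,-0.25,-0.25,-0.25,-0.25,-0.25,-0.25,-0.25,-0.25,-0.25]

```text
time: 69.2
eef_pos: [0.54, -0.0577, 0.1982]
eef_rot: [[-0.001, 1.0, 0.0], [1.0, 0.001, 0.0], [0.0, 0.0, -1.0]]
ft_force: [-0.0, 1.1, -0.9]
finger_gap: 0.445
gripper_force: 8.0
```

Emit:
apply_moves:
  dp:
    - [-0.03,1,0]
    - [-0.03,1,0]
    - [-0.03,1,0]
    - [-0.03,1,0]
    - [-0.03,1,0]
    - [-0.03,1,0]
    - [-0.03,0.9,-0.3]
    - [0,0.52,-0.8]
    - [0,0,-0.8]
    - [0,0,0]
  angular:
    - [0,0,0]
    - [0,0,0]
    - [0,0,0]
    - [0,0,0]
    - [0,0,0]
    - [0,0,0]
    - [0,0,0]
    - [0,0,0]
    - [0,0,0]
    - [0,0,0]
  fingers: [-0.25,-0.25,-0.25,-0.25,-0.25,-0.25,-0.25,-0.25,-0.25,-0.25]

```text
time: 70.45
eef_pos: [0.527, 0.3111, 0.0996]
eef_rot: [[-0.002, 1.0, -0.007], [1.0, 0.002, -0.003], [-0.003, -0.007, -1.0]]
ft_force: [-1.5, -0.4, -0.1]
finger_gap: 0.452
gripper_force: 8.0
```

Emit:
apply_moves:
  dp:
    - [0.02,0,-0.5]
    - [0,0,-0.5]
    - [0,0,-0.3]
    - [0,0,-0.1]
    - [0,0,-0.06]
    - [0,0,-0.06]
    - [0,0,-0.05]
    - [0,0,0]
  angular:
    - [0,0,0]
    - [0,0,0]
    - [0,0,0]
    - [0,0,0]
    - [0,0,0]
    - [0,0,0]
    - [0,0,0]
    - [0,0,0]
  fingers: [-0.25,-0.25,-0.25,-0.25,-0.25,-0.25,-0.25,-0.25]

```text
time: 71.45
eef_pos: [0.5308, 0.3117, 0.0241]
eef_rot: [[-0.001, 1.0, -0.0], [1.0, 0.001, -0.0], [-0.0, -0.0, -1.0]]
ft_force: [0.7, 0.5, -1.3]
finger_gap: 0.447
gripper_force: 8.0
```

Emit:
apply_moves:
  dp:
    - [0,0,-0.04]
    - [0,0,-0.02]
    - [0,0,0]
    - [0,0,0]
    - [0,0,0]
    - [0,0,0]
    - [0,0,0.4]
    - [0,0,0.8]
    - [0,0,0.9]
    - [0,0,0.9]
  angular:
    - [0,0,0]
    - [0,0,0]
    - [0,0,0]
    - [0,0,0]
    - [0,0,0]
    - [0,0,0]
    - [0,0,0]
    - [0,0,0]
    - [0,0,0]
    - [0,0,0]
  fingers: [-0.25,-0.25,-0.25,0,0.2,0.35,0.35,0.35,0.35,0.35]

```text
time: 72.7
eef_pos: [0.5307, 0.3116, 0.1723]
eef_rot: [[-0.001, 1.0, -0.0], [1.0, 0.001, -0.0], [-0.0, -0.0, -1.0]]
ft_force: [0.5, 0.2, -0.2]
finger_gap: 0.675
gripper_force: 0.0
```

Emit:
apply_moves:
  dp:
    - [0,-0.6,0.8]
    - [0,-1,0]
    - [0,-1,0]
    - [0,-1,0]
    - [0,-1,0]
    - [0,-1,0]
    - [0,-1,0]
    - [0,-1,0]
    - [-0.4,-1,0]
    - [-0.9,-1,0]
  angular:
    - [0,0,0]
    - [0,0,0]
    - [0,0,0]
    - [0,0,0]
    - [0,0,0]
    - [0,0,0]
    - [0,0,0]
    - [0,0,0]
    - [0,0,0]
    - [0,0,0]
  fingers: [0.35,0.35,0.35,0.35,0.35,0.35,0.35,0.35,0.35,0.35]

```text
time: 73.95
eef_pos: [0.469, -0.1669, 0.2109]
eef_rot: [[-0.001, 1.0, 0.001], [1.0, 0.001, -0.001], [-0.001, 0.001, -1.0]]
ft_force: [1.1, -0.5, 0.2]
finger_gap: 0.674
gripper_force: 0.0
```

```bash
python3 - <<'E'
from cups import *
s=grab_frame('scene');w=grab_frame('wrist');cups(s,'s');cups(w,'w')
E
```

```text
73.95 [ 0.469  -0.1669  0.2109] [-0.5662  0.1696  1.6688 -0.0002  1.3024 -0.5674]
s 0.88 [158. 136. 179. 159.] [ 0.471  -0.4134] 0.117
s 0.86 [198. 142. 217. 162.] [ 0.435  -0.3134] 0.176
s 0.72 [237. 158. 256. 184.] [ 0.444  -0.1957] 0.17
s 0.66 [464. 278. 496. 309.] [0.5263 0.3719] 0.067
w 0.91 [245. 281. 272. 334.] [ 0.4414 -0.3113] 0.835
w 0.64 [273. 354. 304. 368.] [ 0.4714 -0.3804] 0.903
w 0.57 [238. 182. 286. 235.] [ 0.447  -0.1934] 0.064
```

Emit:
apply_moves:
  dp:
    - [-0.2,-0.25,0]
    - [-0.2,-0.26,-0.4]
    - [0,0,-0.8]
    - [0,0,-0.8]
    - [0,0,-0.8]
    - [0,0,-0.6]
    - [0,0,-0.46]
    - [0,0,0]
    - [0,0,0]
  angular:
    - [0,0,0]
    - [0,0,0]
    - [0,0,0]
    - [0,0,0]
    - [0,0,0]
    - [0,0,0]
    - [0,0,0]
    - [0,0,0]
    - [0,0,0]
  fingers: [0.35,0.35,0.35,0.35,0.35,0.35,0.35,0.35,0.35]

```text
time: 75.28
eef_pos: [0.4498, -0.1903, 0.0188]
eef_rot: [[-0.002, 1.0, 0.001], [1.0, 0.002, -0.001], [-0.001, 0.001, -1.0]]
ft_force: [0.0, 0.0, 0.7]
finger_gap: 0.673
gripper_force: 0.0
```

Emit:
apply_moves:
  dp:
    - [0,0,0]
    - [0,0,0]
    - [0,0,0]
    - [0,0,0]
    - [0,0,0]
  angular:
    - [0,0,0]
    - [0,0,0]
    - [0,0,0]
    - [0,0,0]
    - [0,0,0]
  fingers: [0.1,-0.05,-0.2,-0.25,-0.25]

```text
time: 75.9
eef_pos: [0.4492, -0.1905, 0.0187]
eef_rot: [[-0.001, 1.0, 0.001], [1.0, 0.001, -0.0], [-0.0, 0.001, -1.0]]
ft_force: [-1.4, 0.4, 5.5]
finger_gap: 0.448
gripper_force: 8.0
```

Emit:
apply_moves:
  dp:
    - [0,0,0.3]
    - [0,0,0.8]
    - [0,0,0.9]
    - [0.4,0,0.9]
    - [0.6,0.3,0.7]
    - [0.64,0.8,0]
    - [0,1,0]
    - [0,1,0]
    - [0,1,0]
    - [0,1,0]
  angular:
    - [0,0,0]
    - [0,0,0]
    - [0,0,0]
    - [0,0,0]
    - [0,0,0]
    - [0,0,0]
    - [0,0,0]
    - [0,0,0]
    - [0,0,0]
    - [0,0,0]
  fingers: [-0.25,-0.25,-0.25,-0.25,-0.25,-0.25,-0.25,-0.25,-0.25,-0.25]

```text
time: 77.15
eef_pos: [0.5308, 0.0663, 0.1989]
eef_rot: [[-0.001, 1.0, 0.001], [1.0, 0.001, 0.0], [0.0, 0.001, -1.0]]
ft_force: [0.1, 0.1, -0.8]
finger_gap: 0.449
gripper_force: 8.0
```

Emit:
apply_moves:
  dp:
    - [0,1,0]
    - [0,1,0]
    - [0,1,-0.3]
    - [0,0.73,-0.8]
    - [0,0,-0.8]
    - [0,0,-0.5]
    - [0,0,-0.5]
    - [0,0,-0.3]
    - [0,0,-0.1]
    - [0,0,0]
  angular:
    - [0,0,0]
    - [0,0,0]
    - [0,0,0]
    - [0,0,0]
    - [0,0,0]
    - [0,0,0]
    - [0,0,0]
    - [0,0,0]
    - [0,0,0]
    - [0,0,0]
  fingers: [-0.25,-0.25,-0.25,-0.25,-0.25,-0.25,-0.25,-0.25,-0.25,-0.25]

```text
time: 78.4
eef_pos: [0.5314, 0.2512, 0.0336]
eef_rot: [[-0.001, 1.0, 0.001], [1.0, 0.001, 0.0], [0.0, 0.001, -1.0]]
ft_force: [0.6, -0.2, -0.3]
finger_gap: 0.447
gripper_force: 8.0
```

Emit:
apply_moves:
  dp:
    - [0,0,-0.1]
    - [0,0,-0.07]
    - [0,0,-0.05]
    - [0,0,-0.02]
    - [0,0,0]
    - [0,0,0]
    - [0,0,0]
    - [0,0,0]
    - [0,0,0.4]
    - [0,0,0.8]
  angular:
    - [0,0,0]
    - [0,0,0]
    - [0,0,0]
    - [0,0,0]
    - [0,0,0]
    - [0,0,0]
    - [0,0,0]
    - [0,0,0]
    - [0,0,0]
    - [0,0,0]
  fingers: [-0.25,-0.25,-0.25,-0.25,-0.25,0,0.2,0.35,0.35,0.35]

```text
time: 79.65
eef_pos: [0.5295, 0.2507, 0.0798]
eef_rot: [[-0.001, 1.0, -0.004], [1.0, 0.001, -0.001], [-0.001, -0.004, -1.0]]
ft_force: [-0.2, 0.2, 0.9]
finger_gap: 0.675
gripper_force: 0.0
```

Emit:
apply_moves:
  dp:
    - [0,0,0.9]
    - [0,-0.5,0.9]
    - [0,-1,0.6]
    - [0,-1,0]
    - [0,-1,0]
    - [0,-1,0]
    - [0,-1,0]
    - [-0.6,-1,0]
    - [-0.6,-1,0]
    - [-0.6,-1,0]
  angular:
    - [0,0,0]
    - [0,0,0]
    - [0,0,0]
    - [0,0,0]
    - [0,0,0]
    - [0,0,0]
    - [0,0,0]
    - [0,0,0]
    - [0,0,0]
    - [0,0,0]
  fingers: [0.35,0.35,0.35,0.35,0.35,0.35,0.35,0.35,0.35,0.35]

```text
time: 80.9
eef_pos: [0.44, -0.1752, 0.2011]
eef_rot: [[-0.001, 1.0, 0.0], [1.0, 0.001, -0.0], [-0.0, 0.0, -1.0]]
ft_force: [0.6, -0.5, -0.1]
finger_gap: 0.675
gripper_force: 0.0
```

Emit:
apply_moves:
  dp:
    - [0,-1,0]
    - [0,-0.5,0]
    - [0,0,0]
  angular:
    - [0,0,0]
    - [0,0,0]
    - [0,0,0]
  fingers: [0.35,0.35,0.35]

```text
time: 81.28
eef_pos: [0.4408, -0.2505, 0.2009]
eef_rot: [[0.002, 1.0, -0.0], [1.0, -0.002, -0.0], [-0.0, -0.0, -1.0]]
ft_force: [-0.2, -0.6, 0.8]
finger_gap: 0.674
gripper_force: 0.0
```

```bash
python3 - <<'E'
from cups import *
s=grab_frame('scene');w=grab_frame('wrist');cups(s,'s');cups(w,'w');save(s,'s4.png',3,(290,130,530,330))
E
```

```text
81.275 [ 0.4408 -0.2505  0.2009] [-0.737   0.1945  1.6633 -0.0001  1.2838 -0.735 ]
s 0.91 [195. 139. 216. 166.] [ 0.4401 -0.3112] 0.088
s 0.91 [406. 252. 432. 283.] [0.5273 0.2468] 0.123
s 0.89 [467. 276. 492. 307.] [0.5263 0.3743] 0.087
s 0.75 [433. 263. 460. 291.] [0.5285 0.3111] 0.065
s 0.59 [156. 135. 176. 160.] [ 0.4712 -0.4142] 0.083
w 0.82 [258. 220. 298. 272.] [ 0.4396 -0.3117] 0.039
w 0.77 [288. 325. 330. 361.] [ 0.4719 -0.4134] 0.395
```

View pics/s4.png

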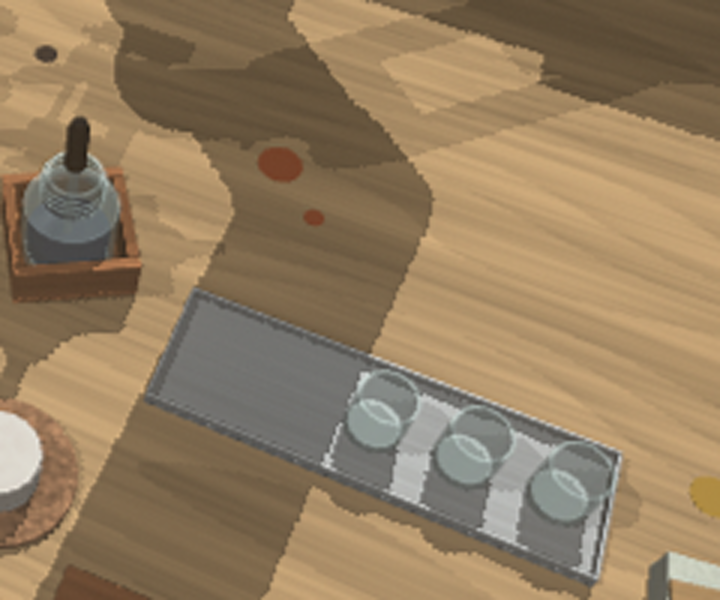

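Emit:
apply_moves:
  dp:
    - [-0.02,-0.6,0]
    - [0,-0.62,-0.2]
    - [0,0,-0.8]
    - [0,0,-0.8]
    - [0,0,-0.8]
    - [0,0,-0.6]
    - [0,0,-0.46]
    - [0,0,0]
    - [0,0,0]
  angular:
    - [0,0,0]
    - [0,0,0]
    - [0,0,0]
    - [0,0,0]
    - [0,0,0]
    - [0,0,0]
    - [0,0,0]
    - [0,0,0]
    - [0,0,0]
  fingers: [0.35,0.35,0.35,0.35,0.35,0.35,0.35,0.35,0.35]

```text
time: 82.6
eef_pos: [0.4408, -0.3096, 0.019]
eef_rot: [[-0.002, 1.0, 0.001], [1.0, 0.002, -0.001], [-0.001, 0.001, -1.0]]
ft_force: [1.1, 0.1, -0.3]
finger_gap: 0.676
gripper_force: 0.0
```

Emit:
apply_moves:
  dp:
    - [0,0,0]
    - [0,0,0]
    - [0,0,0]
    - [0,0,0]
    - [0,0,0]
  angular:
    - [0,0,0]
    - [0,0,0]
    - [0,0,0]
    - [0,0,0]
    - [0,0,0]
  fingers: [0.1,-0.05,-0.2,-0.25,-0.25]

```text
time: 83.22
eef_pos: [0.4403, -0.3101, 0.0188]
eef_rot: [[-0.001, 1.0, 0.001], [1.0, 0.001, -0.001], [-0.001, 0.001, -1.0]]
ft_force: [-0.7, 1.3, 7.1]
finger_gap: 0.451
gripper_force: 8.0
```

Emit:
apply_moves:
  dp:
    - [0,0,0.3]
    - [0,0,0.8]
    - [0,0,0.9]
    - [0.4,0,0.9]
    - [0.7,0.4,0.7]
    - [0.73,0.8,0]
    - [0,1,0]
    - [0,1,0]
    - [0,1,0]
    - [0,1,0]
  angular:
    - [0,0,0]
    - [0,0,0]
    - [0,0,0]
    - [0,0,0]
    - [0,0,0]
    - [0,0,0]
    - [0,0,0]
    - [0,0,0]
    - [0,0,0]
    - [0,0,0]
  fingers: [-0.25,-0.25,-0.25,-0.25,-0.25,-0.25,-0.25,-0.25,-0.25,-0.25]

```text
time: 84.48
eef_pos: [0.5312, -0.0482, 0.1988]
eef_rot: [[-0.001, 1.0, 0.0], [1.0, 0.001, -0.0], [-0.0, 0.0, -1.0]]
ft_force: [0.2, 0.1, -0.5]
finger_gap: 0.447
gripper_force: 8.0
```

Emit:
apply_moves:
  dp:
    - [0,1,0]
    - [0,1,0]
    - [0,1,0]
    - [0,1,-0.3]
    - [0,0.8,-0.8]
    - [0,0,-0.8]
    - [0,0,-0.5]
    - [0,0,-0.5]
    - [0,0,-0.3]
    - [0,0,-0.1]
  angular:
    - [0,0,0]
    - [0,0,0]
    - [0,0,0]
    - [0,0,0]
    - [0,0,0]
    - [0,0,0]
    - [0,0,0]
    - [0,0,0]
    - [0,0,0]
    - [0,0,0]
  fingers: [-0.25,-0.25,-0.25,-0.25,-0.25,-0.25,-0.25,-0.25,-0.25,-0.25]

```text
time: 85.72
eef_pos: [0.5312, 0.1901, 0.0327]
eef_rot: [[-0.001, 1.0, -0.001], [1.0, 0.001, -0.0], [-0.0, -0.001, -1.0]]
ft_force: [-0.4, -1.0, 0.1]
finger_gap: 0.449
gripper_force: 8.0
```

Emit:
apply_moves:
  dp:
    - [0,0,-0.1]
    - [0,0,-0.07]
    - [0,0,-0.05]
    - [0,0,-0.02]
    - [0,0,0]
    - [0,0,0]
    - [0,0,0]
    - [0,0,0]
    - [0,0,0.4]
    - [0,0,0.8]
  angular:
    - [0,0,0]
    - [0,0,0]
    - [0,0,0]
    - [0,0,0]
    - [0,0,0]
    - [0,0,0]
    - [0,0,0]
    - [0,0,0]
    - [0,0,0]
    - [0,0,0]
  fingers: [-0.25,-0.25,-0.25,-0.25,-0.25,0,0.2,0.35,0.35,0.35]

```text
time: 86.98
eef_pos: [0.53, 0.1899, 0.0799]
eef_rot: [[-0.001, 1.0, -0.005], [1.0, 0.001, -0.001], [-0.001, -0.005, -1.0]]
ft_force: [0.2, 0.0, 0.6]
finger_gap: 0.674
gripper_force: 0.0
```

Emit:
apply_moves:
  dp:
    - [0,0,0.9]
    - [0,-0.5,0.9]
    - [0,-1,0.6]
    - [0,-1,0]
    - [0,-1,0]
    - [0,-1,0]
    - [0,-1,0]
    - [-0.4,-1,0]
    - [-0.4,-1,0]
    - [-0.4,-1,0]
  angular:
    - [0,0,0]
    - [0,0,0]
    - [0,0,0]
    - [0,0,0]
    - [0,0,0]
    - [0,0,0]
    - [0,0,0]
    - [0,0,0]
    - [0,0,0]
    - [0,0,0]
  fingers: [0.35,0.35,0.35,0.35,0.35,0.35,0.35,0.35,0.35,0.35]

```text
time: 88.22
eef_pos: [0.4708, -0.2363, 0.201]
eef_rot: [[-0.001, 1.0, 0.0], [1.0, 0.001, -0.0], [-0.0, 0.0, -1.0]]
ft_force: [-0.0, 0.1, 1.0]
finger_gap: 0.673
gripper_force: 0.0
```

Emit:
apply_moves:
  dp:
    - [0,-1,0]
    - [0,-1,0]
    - [0,-0.4,0]
    - [0,0,0]
  angular:
    - [0,0,0]
    - [0,0,0]
    - [0,0,0]
    - [0,0,0]
  fingers: [0.35,0.35,0.35,0.35]

```text
time: 88.72
eef_pos: [0.4712, -0.3553, 0.2005]
eef_rot: [[0.001, 1.0, -0.001], [1.0, -0.001, 0.001], [0.001, -0.001, -1.0]]
ft_force: [0.4, 0.4, -0.4]
finger_gap: 0.677
gripper_force: 0.0
```

```bash
python3 - <<'E'
from cups import *
s=grab_frame('scene');w=grab_frame('wrist');cups(s,'s');cups(w,'w')
E
```

```text
88.725 [ 0.4712 -0.3553  0.2005] [-0.8351  0.3433  1.4622  0.0003  1.3373 -0.8344]
s 0.96 [379. 243. 399. 270.] [0.5301 0.1877] 0.059
s 0.89 [159. 134. 178. 162.] [ 0.4707 -0.4129] 0.075
s 0.69 [400. 253. 432. 283.] [0.527  0.2473] 0.108
s 0.65 [464. 275. 493. 307.] [0.5283 0.3722] 0.109
s 0.6 [434. 264. 462. 294.] [0.5294 0.3093] 0.085
w 0.72 [259. 215. 303. 271.] [ 0.4715 -0.4129] 0.085
```

Emit:
apply_moves:
  dp:
    - [0,-0.58,0]
    - [0,-0.57,-0.2]
    - [0,0,-0.8]
    - [0,0,-0.8]
    - [0,0,-0.8]
    - [0,0,-0.6]
    - [0,0,-0.45]
    - [0,0,0]
    - [0,0,0]
  angular:
    - [0,0,0]
    - [0,0,0]
    - [0,0,0]
    - [0,0,0]
    - [0,0,0]
    - [0,0,0]
    - [0,0,0]
    - [0,0,0]
    - [0,0,0]
  fingers: [0.35,0.35,0.35,0.35,0.35,0.35,0.35,0.35,0.35]

```text
time: 90.05
eef_pos: [0.4724, -0.4121, 0.0198]
eef_rot: [[-0.002, 1.0, 0.001], [1.0, 0.002, -0.001], [-0.001, 0.001, -1.0]]
ft_force: [-0.2, -0.2, 0.3]
finger_gap: 0.673
gripper_force: 0.0
```

Emit:
apply_moves:
  dp:
    - [0,0,0]
    - [0,0,0]
    - [0,0,0]
    - [0,0,0]
    - [0,0,0]
  angular:
    - [0,0,0]
    - [0,0,0]
    - [0,0,0]
    - [0,0,0]
    - [0,0,0]
  fingers: [0.1,-0.05,-0.2,-0.25,-0.25]

```text
time: 90.68
eef_pos: [0.4718, -0.4126, 0.0193]
eef_rot: [[-0.001, 1.0, 0.001], [1.0, 0.001, -0.001], [-0.001, 0.001, -1.0]]
ft_force: [-0.4, 1.1, 6.0]
finger_gap: 0.451
gripper_force: 8.0
```

Emit:
apply_moves:
  dp:
    - [0,0,0.3]
    - [0,0,0.8]
    - [0,0,0.9]
    - [0.4,0,0.9]
    - [0.4,0.4,0.7]
    - [0.42,0.8,0]
    - [0,1,0]
    - [0,1,0]
    - [0,1,0]
    - [0,1,0]
  angular:
    - [0,0,0]
    - [0,0,0]
    - [0,0,0]
    - [0,0,0]
    - [0,0,0]
    - [0,0,0]
    - [0,0,0]
    - [0,0,0]
    - [0,0,0]
    - [0,0,0]
  fingers: [-0.25,-0.25,-0.25,-0.25,-0.25,-0.25,-0.25,-0.25,-0.25,-0.25]

```text
time: 91.92
eef_pos: [0.5322, -0.1507, 0.1992]
eef_rot: [[-0.001, 1.0, 0.0], [1.0, 0.001, -0.0], [-0.0, 0.0, -1.0]]
ft_force: [0.8, 0.2, -0.2]
finger_gap: 0.455
gripper_force: 8.0
```

Emit:
apply_moves:
  dp:
    - [0,1,0]
    - [0,1,0]
    - [0,1,0]
    - [0,1,0]
    - [0,1,0]
    - [0,0.61,-0.6]
    - [0,0,-0.8]
    - [0,0,-0.7]
    - [0,0,-0.6]
    - [0,0,-0.4]
  angular:
    - [0,0,0]
    - [0,0,0]
    - [0,0,0]
    - [0,0,0]
    - [0,0,0]
    - [0,0,0]
    - [0,0,0]
    - [0,0,0]
    - [0,0,0]
    - [0,0,0]
  fingers: [-0.25,-0.25,-0.25,-0.25,-0.25,-0.25,-0.25,-0.25,-0.25,-0.25]

```text
time: 93.18
eef_pos: [0.5318, 0.1282, 0.0425]
eef_rot: [[-0.001, 1.0, -0.002], [1.0, 0.001, -0.0], [-0.0, -0.002, -1.0]]
ft_force: [-0.1, 0.7, -0.6]
finger_gap: 0.451
gripper_force: 8.0
```

Emit:
apply_moves:
  dp:
    - [0,0,-0.1]
    - [0,0,-0.1]
    - [0,0,0]
  angular:
    - [0,0,0]
    - [0,0,0]
    - [0,0,0]
  fingers: [-0.25,-0.25,-0.25]

```text
time: 93.55
eef_pos: [0.533, 0.1282, 0.0342]
eef_rot: [[-0.001, 1.0, 0.001], [1.0, 0.001, 0.0], [0.0, 0.001, -1.0]]
ft_force: [0.1, 0.9, -0.7]
finger_gap: 0.447
gripper_force: 8.0
```

Lower, release, rise, and move aside for the final check.

Emit:
apply_moves:
  dp:
    - [0,0,-0.1]
    - [0,0,-0.07]
    - [0,0,-0.05]
    - [0,0,-0.02]
    - [0,0,0]
    - [0,0,0]
    - [0,0,0]
    - [0,0,0]
    - [0,0,0.4]
    - [0,0,0.8]
  angular:
    - [0,0,0]
    - [0,0,0]
    - [0,0,0]
    - [0,0,0]
    - [0,0,0]
    - [0,0,0]
    - [0,0,0]
    - [0,0,0]
    - [0,0,0]
    - [0,0,0]
  fingers: [-0.25,-0.25,-0.25,-0.25,-0.25,0,0.2,0.35,0.35,0.35]

```text
time: 94.8
eef_pos: [0.531, 0.1281, 0.0805]
eef_rot: [[-0.001, 1.0, -0.004], [1.0, 0.001, -0.0], [-0.0, -0.004, -1.0]]
ft_force: [-0.4, -0.4, -0.8]
finger_gap: 0.675
gripper_force: 0.0
```

Emit:
apply_moves:
  dp:
    - [0,0,0.9]
    - [0,0,0.9]
    - [0,0,0.8]
    - [0,0,0.8]
    - [-0.5,-0.8,0]
    - [-0.5,-0.8,0]
    - [-0.5,-0.8,0]
    - [-0.5,-0.8,0]
    - [-0.5,-0.8,0]
    - [0,0,0]
  angular:
    - [0,0,0]
    - [0,0,0]
    - [0,0,0]
    - [0,0,0]
    - [0,0,0]
    - [0,0,0]
    - [0,0,0]
    - [0,0,0]
    - [0,0,0]
    - [0,0,0]
  fingers: [0.35,0.35,0.35,0.35,0.35,0.35,0.35,0.35,0.35,0.35]

```text
time: 96.05
eef_pos: [0.4064, -0.0738, 0.2517]
eef_rot: [[0.004, 1.0, -0.0], [1.0, -0.004, -0.001], [-0.001, -0.0, -1.0]]
ft_force: [0.7, 0.1, 0.7]
finger_gap: 0.678
gripper_force: 0.0
```

```bash
python3 - <<'E'
from cups import *
s=grab_frame('scene');t=grab_frame('top');cups(s,'s')
cups(t,'t')
save(s,'s5.png',1.95,(100,100,510,345))
E
```

```text
96.05 [ 0.4064 -0.0738  0.2517] [-0.4506 -0.0182  1.7739 -0.0006  1.3856 -0.4468]
s 0.92 [376. 244. 401. 270.] [0.5273 0.1882] 0.116
s 0.85 [466. 274. 493. 310.] [0.527  0.3736] 0.082
s 0.76 [435. 266. 461. 295.] [0.5269 0.3097] 0.083
s 0.64 [228. 120. 249. 142.] [ 0.3418 -0.2766] 0.104
s 0.63 [352. 229. 375. 259.] [0.5286 0.1278] 0.127
s 0.58 [404. 251. 431. 281.] [0.5298 0.2474] 0.133
t 0.79 [102. 213. 124. 231.] [0.5294 0.3755] 0.111
t 0.74 [168. 216. 185. 230.] [0.532  0.1927] 0.191
t 0.73 [127. 212. 146. 231.] [0.5314 0.313 ] 0.058
t 0.71 [147. 217. 164. 232.] [0.5306 0.2479] 0.122
t 0.52 [193. 216. 212. 229.] [0.5325 0.1282] 0.053
```

View pics/s5.png

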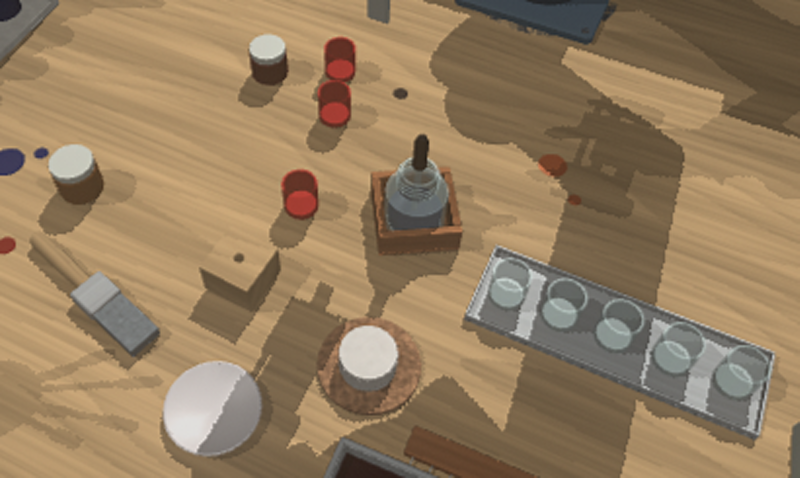

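The picture shows five clear cups upright in the tray, the lid flat on the coaster at (368,355), the dropper in the jar at (420,160), and the bystanders unmoved.

```bash
python3 -c "
from bench import robot
print(robot.close_job())"
```

```text
the job is handed in; nothing more can be done
None
```

The job is done and handed in at about 96 s: the lid is flat on the coaster, the dropper stands tip down in the open jar, all five clear cups are upright on the tray, and the red look-alikes and other things were left alone.

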